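# Hang the washed rack plates and stand the brushes to dry

### The job

Hang the washed rack plates through their holes on the one hook of the sloping drying board, lug end up, the largest first and then each next smaller one flat on top of it. Stand the cleaning brushes in the white caddy, handle down to the bottom and bristles up; leave the other things on the counter alone.

Things in the scene. Friction and masses are not known exactly. Their poses are not given: they have to be found in the camera images.
- plate1: Largest perforated aluminium plate with blue lug: 100 mm wide (y), 8 mm thick, about 125 g, lying flat, both faces alike. Origin: centre of its square 28 x 28 mm hanging hole, mid-thickness. x points from hole to lug, z normal. Plate from x = -80 to +20 mm, lug (24 mm wide, 8 mm thick) from +20 to +52 mm. May be absent.
- plate1_lug (a point): Grip point on the blue lug, 38 mm along x from the hole centre, mid-thickness.
- plate2: Second largest perforated aluminium plate with green lug: 88 mm wide (y), 8 mm thick, about 110 g, lying flat, both faces alike. Origin: centre of its square 28 x 28 mm hanging hole, mid-thickness. x points from hole to lug, z normal. Plate from x = -70 to +20 mm, lug (24 mm wide, 8 mm thick) from +20 to +52 mm. May be absent.
- plate2_lug (a point): Grip point on the green lug, 38 mm along x from the hole centre, mid-thickness.
- plate3: Second smallest perforated aluminium plate with yellow lug: 76 mm wide (y), 8 mm thick, about 95 g, lying flat, both faces alike. Origin: centre of its square 28 x 28 mm hanging hole, mid-thickness. x points from hole to lug, z normal. Plate from x = -60 to +20 mm, lug (24 mm wide, 8 mm thick) from +20 to +52 mm. May be absent.
- plate3_lug (a point): Grip point on the yellow lug, 38 mm along x from the hole centre, mid-thickness.
- plate4: Smallest perforated aluminium plate with red lug: 64 mm wide (y), 8 mm thick, about 80 g, lying flat, both faces alike. Origin: centre of its square 28 x 28 mm hanging hole, mid-thickness. x points from hole to lug, z normal. Plate from x = -50 to +20 mm, lug (24 mm wide, 8 mm thick) from +20 to +52 mm. May be absent.
- plate4_lug (a point): Grip point on the red lug, 38 mm along x from the hole centre, mid-thickness.
- brush1: Cleaning brush, blue handle, black bristle head, 170 mm long, 45 g, lying flat. Origin: middle of its length, on its underside (mid-axis 8 mm up). x points to the bristles: square handle 16 x 16 mm from x = -85 to +47 mm, head 24 mm wide (y), 16 mm thick from +47 to +85 mm.  May be absent.
- brush1_low (a point): Point on the handle's mid-axis of brush1, 45 mm from the handle's end (its x = -40 mm); the handle's end goes down.
- brush2: Cleaning brush, white handle, green bristle head, 170 mm long, 45 g, lying flat. Origin: middle of its length, on its underside (mid-axis 8 mm up). x points to the bristles: square handle 16 x 16 mm from x = -85 to +47 mm, head 24 mm wide (y), 16 mm thick from +47 to +85 mm.  May be absent.
- brush2_low (a point): Point on the handle's mid-axis of brush2, 45 mm from the handle's end (its x = -40 mm); the handle's end goes down.
- brush3: Cleaning brush, orange handle, black bristle head, 170 mm long, 45 g, lying flat. Origin: middle of its length, on its underside (mid-axis 8 mm up). x points to the bristles: square handle 16 x 16 mm from x = -85 to +47 mm, head 24 mm wide (y), 16 mm thick from +47 to +85 mm.  May be absent.
- brush3_low (a point): Point on the handle's mid-axis of brush3, 45 mm from the handle's end (its x = -40 mm); the handle's end goes down.
- board: Fixed grey drying board at 45 degrees, facing up and to the robot's side, 170 mm wide. Origin: root of the hook on its face, 92 mm above the table. x up the slope, z normal to the face (along the hook), y sideways. Face from x = -110 (8 mm lip) to +65 mm. The orange-coated hook, 10 mm thick, stands along z; its last 8 mm bend 5 mm up-slope (+x).
- hook_tip (a point): Tip of the hook: in the board's frame x = 5, y = 0, z = 59 mm.
- caddy: Fixed white caddy, 78 mm deep (x) and 146 mm wide (y), 86 mm high, walls and floor 3 mm, open at the top. Three equal compartments in a row along its y, centred at y = -48, 0 and +48 mm, each 72 mm (x) by about 44 mm (y) inside. Origin: centre of the underside, z up.
- soap: Pump-less clear soap bottle, 52 mm wide, 130 mm high, a bystander to be left alone. Origin: centre of its underside.
- wipes: White and blue tub of wipes, 76 mm wide, 120 mm high, a bystander to be left alone. Origin: centre of its underside.
- cotton: Glass jar, 60 mm wide, 70 mm high, a bystander to be left alone. Origin: centre of its underside.
- bowl: Small steel bowl, 80 mm wide, 35 mm high, a bystander to be left alone. Origin: centre of its underside.
- spatula: Steel spatula lying flat, 160 mm long, a bystander to be left alone. Origin: middle of its length.
Mind the look-alikes: they are no part of the job. Several things have the shape of the brush3; the one meant has the colours described above.

How it is judged:
On the way, in this order (a step that is already met when the one before it is completed fails the run):
1. the largest plate (if present) hangs on the hook (x of plate1 in the frame of board between -0.02 and 0.02 m and y of plate1 in the frame of board between -0.018 and 0.018 m and z of plate1 in the frame of board between 0 and 0.045 m and angle between the z axis of plate1 and the z axis of board, either way round below 0.2 rad and x of plate1_lug in the frame of board above 0.008 m), for 0.2 s.
2. the second largest plate (if present) hangs on the hook (x of plate2 in the frame of board between -0.02 and 0.02 m and y of plate2 in the frame of board between -0.018 and 0.018 m and z of plate2 in the frame of board between 0 and 0.045 m and angle between the z axis of plate2 and the z axis of board, either way round below 0.2 rad and x of plate2_lug in the frame of board above 0.008 m), for 0.2 s.
3. the second smallest plate (if present) hangs on the hook (x of plate3 in the frame of board between -0.02 and 0.02 m and y of plate3 in the frame of board between -0.018 and 0.018 m and z of plate3 in the frame of board between 0 and 0.045 m and angle between the z axis of plate3 and the z axis of board, either way round below 0.2 rad and x of plate3_lug in the frame of board above 0.008 m), for 0.2 s.
4. the smallest plate (if present) hangs on the hook (x of plate4 in the frame of board between -0.02 and 0.02 m and y of plate4 in the frame of board between -0.018 and 0.018 m and z of plate4 in the frame of board between 0 and 0.045 m and angle between the z axis of plate4 and the z axis of board, either way round below 0.2 rad and x of plate4_lug in the frame of board above 0.008 m), for 0.2 s.
At the end, for the whole second after the job is handed in: Each plate's hole centre within 20 mm along the slope and 18 mm sideways of the hook root, under 45 mm out, parallel to the board (0.2 rad), lug up, smaller farther out than larger. Each brush's handle end in the caddy, under 30 mm up, bristles up, leaning under 0.8 rad. All at rest (all of step 1 and all of step 2 and all of step 3 and all of step 4 and linear speed of each of plate1, plate2, plate3, plate4, brush1, brush2, brush3 below 0.03 m/s and ((z of plate2 in the frame of plate1 above 0.005 m and z of hook_tip in the frame of plate1 above 0 m) or (z of plate2 in the frame of plate1 below -0.005 m and z of hook_tip in the frame of plate1 below 0 m)) and ((z of plate3 in the frame of plate1 above 0.005 m and z of hook_tip in the frame of plate1 above 0 m) or (z of plate3 in the frame of plate1 below -0.005 m and z of hook_tip in the frame of plate1 below 0 m)) and ((z of plate4 in the frame of plate1 above 0.005 m and z of hook_tip in the frame of plate1 above 0 m) or (z of plate4 in the frame of plate1 below -0.005 m and z of hook_tip in the frame of plate1 below 0 m)) and ((z of plate3 in the frame of plate2 above 0.005 m and z of hook_tip in the frame of plate2 above 0 m) or (z of plate3 in the frame of plate2 below -0.005 m and z of hook_tip in the frame of plate2 below 0 m)) and ((z of plate4 in the frame of plate2 above 0.005 m and z of hook_tip in the frame of plate2 above 0 m) or (z of plate4 in the frame of plate2 below -0.005 m and z of hook_tip in the frame of plate2 below 0 m)) and ((z of plate4 in the frame of plate3 above 0.005 m and z of hook_tip in the frame of plate3 above 0 m) or (z of plate4 in the frame of plate3 below -0.005 m and z of hook_tip in the frame of plate3 below 0 m)) and x of brush1_low in the frame of caddy between -0.039 and 0.039 m and y of brush1_low in the frame of caddy between -0.073 and 0.073 m and z of brush1_low in the frame of caddy between 0 and 0.066 m and angle between each of brush1, brush2, brush3's own x axis and vertical below 0.8 rad and x of brush2_low in the frame of caddy between -0.039 and 0.039 m and y of brush2_low in the frame of caddy between -0.073 and 0.073 m and z of brush2_low in the frame of caddy between 0 and 0.066 m and x of brush3_low in the frame of caddy between -0.039 and 0.039 m and y of brush3_low in the frame of caddy between -0.073 and 0.073 m and z of brush3_low in the frame of caddy between 0 and 0.066 m); the robot touches nothing.
It fails at once if a bystander is pushed more than 60 mm from its place (distance of any of soap, wipes, cotton, bowl, spatula from where it was at the start of the episode above 0.06 m).
It fails at once if a bystander is knocked over (angle between any of soap, wipes, cotton, bowl's own z axis and vertical above 0.7 rad).
Of plate1, plate2, plate3, plate4, brush1, brush2, brush3 only 6 to 7 are there at a start; the rules pass over those that are not, and their reading is None.
At some moment in a run one of plate1, plate2, plate3, plate4, brush1, brush2, brush3 may be knocked a few centimetres aside while the robot is not near it.
Once in a run the grip may slacken for a moment while it holds something.
It also fails if it takes over 210 s, if anything falls off the work surface, if the arm or the gripper's body presses on something with over 40 N, if the wrist force passes 120 N, or if a joint passes its speed limit or range.

### The arm

A 6-joint arm with a two-finger parallel gripper is mounted at the origin on the work surface. World frame = base frame: x ahead of the robot, y to its left, z up, the work surface at z = 0. Lengths are in m, angles in rad, forces in N, time in s.
With the tool pointing down it reaches from about 0.35 to 0.775 m from the base axis. Payload 5.5 kg.
Tool frame: the origin (TCP) lies on the centre line of the jaws, within the pads' length; the fingertips stand 11 mm ahead of it and the grasp point (between the pads) lies 8 mm behind it (env.tip_reach is the distance from the TCP to the fingertips, in m); z points along the fingers, x is the direction in which the jaws open and shut, and the axes are right-handed (so a half turn about z gives the same grasp; the last joint's range is limited). The gripper opens to 85 mm and grips with 20 to 120 N. Pads are 22 mm wide; open, the fingers measure 114 mm over their backs; the gripper's body (76 mm by 85 mm) begins 54 mm behind the grasp point. The pads swing forward as they close: fully open they stand 13 mm farther back than shut.
Start: joints at [-1.417, 0.313, 0.046, 1.304, 0, 1.431], TCP at [0.167, -0.55, 0.242] pointing down, gripper open.
Joint ranges: [-2.76, 2.76], [-0.86, 1.69], [-1.03, 1.26], [-2.2, 2.34], [-1.47, 1.5], [-3.14, 3.14]. Speed limits (rad/s): [2.57, 2.57, 3.14, 3.14, 3.14, 3.14].

### API

Orientations are given as a unit quaternion [w, x, y, z].
In Python, from workcell import env gives the robot as it stands.
- The arm moves only by the tool carry_out, never from a script. Its argument "moves" is one flat list of numbers, 7 for each row, row after row: the gripper command: -1 is shut, 1 is fully open, values between are in proportion, then the shift along the tool's x, y, z in m, then the turn, a rotation vector about the tool's x, y, z in degrees. A call has exactly 5 rows; each row shifts and turns the pose as measured when the row begins, along the tool's axes as they then stand; what a row does not reach is not made up. A row lasts 1/8 s, in which the tool goes at most 62.5 mm and 10.7 degrees, less where a joint would pass 70% of its speed; a pose out of reach is approached as far as the arm can. A call is refused whole if a number of a shift passes 0.0625 or a number of a turn 10.7, either way. A call with a gripper value outside its range is refused whole. The fingers move at their own pace and stop on an object; "squeeze" is the grip in N (left out, the last holds). Time passes only in rows, so rows that do not move let the fingers close, or fill a call up. It gives the time, the measured TCP pose, the force and the opening at its end, in the units of the state.
- env.get_state(): the state, without advancing time (a new reading comes with each control period).
- env.read_camera(name): name is "side" or "top"; returns the picture (420x560x3 uint8, red, green, blue); there is no depth.
- env.calibration(name): a dict with "camera_matrix" (3x3 intrinsics, pixels), "k1" (the pictures are not rectified: a ray, as slopes to the right and down, at radius r is drawn at 1 + k1 r^2 times it, then the intrinsics apply), "rvec" (rotation vector, rad) and "tvec" (3), from world to camera coordinates, as OpenCV has them. Camera axes: x right, y down, z forward; pixel columns grow to the right and rows downward; lengths in m; the calibration is good to about 2 mm. A picture is of the moment at which its call begins. calibration takes no time and is no camera call.
- env.hand_in(): hands the job in, once; it reports no verdict.
The state is a dict: "clock": time; "joint_pos": joint angles; "qvel": joint speeds; "tau": joint torques, N m; "tcp_pos": TCP position; "orientation": TCP orientation; "wrist_force": force on the tool from outside, world axes, zero at the start; "ft_torque": the same for the moment, N m; "finger_gap": finger opening in m.
Only numpy, scipy, OpenCV 4.12 (cv2) and the standard library are available. Lean on these libraries where they do the work, as an engineer would, in place of code of your own. Each camera call takes 0.05 s, during which the arm holds its last target. There are 200 camera calls.

## Working session

There is one attempt and no reset: what is moved stays moved. The work goes in short steps, Python scripts to look and compute and a tool call to move; the robot and the scene stay as the last step left them, time stands still between calls to the robot, and variables do not carry over. Pictures are saved under pics/ and viewed, about 12 in all and at most 16, crops included, and the job is handed in when it is done.

Besides the shell and the picture viewer there is one more tool, called after "Emit:" by a JSON object that holds its "api" and its "payload", one argument or row to a line. carry_out: Moves the arm, as the interface text tells. Its arguments: {"type":"object","properties":{"moves":{"type":"array"},"squeeze":{"type":"number"}},"required":["moves"]}

```bash
ls; mkdir -p pics; python3 - <<'E'
from workcell import env
import cv2
print(env.get_state(), env.tip_reach)
for n in("side","top"):
    im=env.read_camera(n); cv2.imwrite(f"pics/{n}0.png",im[:,:,::-1]); 
    c=env.calibration(n); print(c)
    cv2.imwrite(f"pics/{n}0b.png",cv2.resize(im[:,:,::-1],(800,600),interpolation=cv2.INTER_CUBIC))
E
```

```text
pics
{'clock': 0.0, 'joint_pos': array([-1.41658317e+00,  3.14008234e-01,  4.49772772e-02,  1.30359744e+00,
       -2.79202550e-05,  1.43116342e+00]), 'qvel': array([ 0.00063073,  0.00104131, -0.00113845, -0.0013937 , -0.00130557,
       -0.00044712]), 'tau': array([-7.02534453e-04, -4.80625248e+01,  2.98535049e+01,  1.93494104e-02,
       -1.42995582e-04, -1.26423160e-06]), 'tcp_pos': array([ 0.16642902, -0.54987353,  0.2414037 ]), 'orientation': array([-6.33052796e-04,  8.03005140e-01, -5.95971397e-01, -6.62238926e-04]), 'wrist_force': array([0.52899063, 0.21867376, 0.90755761]), 'ft_torque': array([0.02004913, 0.00934049, 0.00669277]), 'finger_gap': 0.08535555351731886} 0.011
{'camera_matrix': array([[536.41832946,   0.        , 277.74902606],
       [  0.        , 536.41832946, 212.01710856],
       [  0.        ,   0.        ,   1.        ]]), 'k1': -0.14942732837825676, 'rvec': array([ 0.06263396, -2.72713304,  1.48105236]), 'tvec': array([0.45640162, 0.07598637, 1.96852504])}
{'camera_matrix': array([[443.54941569,   0.        , 277.84029798],
       [  0.        , 443.54941569, 208.85169204],
       [  0.        ,   0.        ,   1.        ]]), 'k1': -0.0925362698722755, 'rvec': array([ 2.16229128, -2.14655136,  0.19706626]), 'tvec': array([0.03232477, 0.46814121, 1.29210004])}
```

View pics/top0b.png

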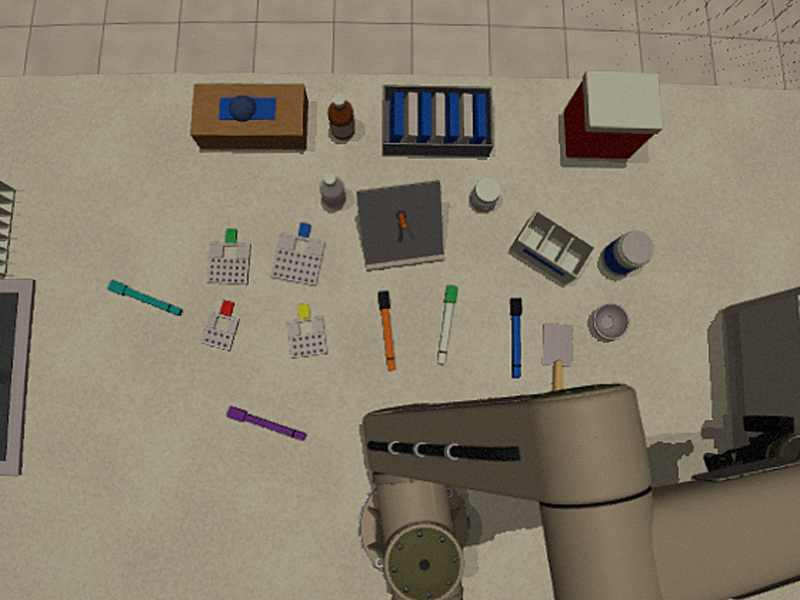

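View pics/side0b.png

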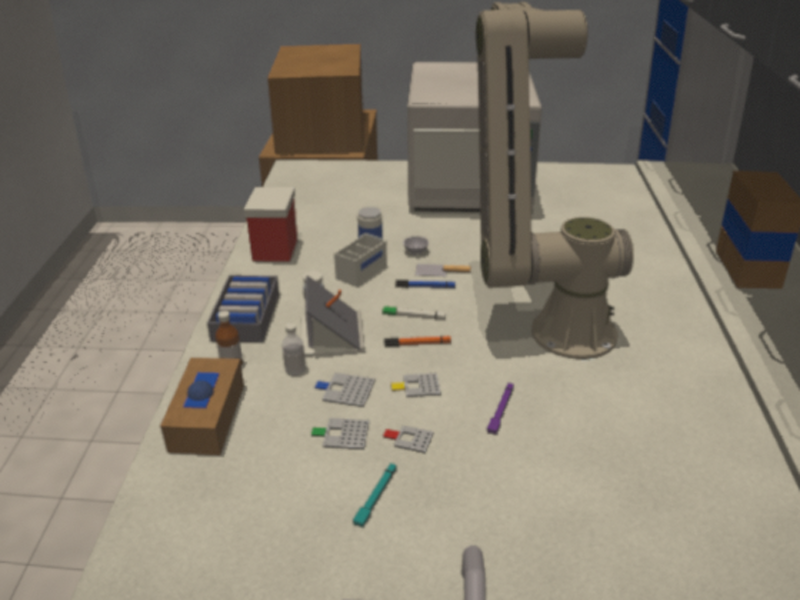

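All seven are there. The lookalikes are brushes in teal (145,297) and purple (265,423); brush3 is the orange one with a black head at (387,330), which matches its description. Next I'll make rectified crops to measure from.

```bash
cat > h.py <<'E'
import numpy as np, cv2
from scipy.spatial.transform import Rotation as R
from workcell import env
def proj(P,n):
    c=env.calibration(n); K=c["camera_matrix"]
    P=np.atleast_2d(P)@cv2.Rodrigues(c["rvec"])[0].T+c["tvec"]
    s=P[:,:2]/P[:,2:]; s=s*(1+c["k1"]*(s**2).sum(1,keepdims=True))
    return s*K[0,0]+K[:2,2]
def ray(uv,n):
    c=env.calibration(n);K=c["camera_matrix"]
    d=(np.array(uv,float)-K[:2,2])/K[0,0]; s=d.copy()
    for _ in range(10): s=d/(1+c["k1"]*(s@s))
    M=cv2.Rodrigues(c["rvec"])[0]
    return -M.T@c["tvec"], M.T@np.r_[s,1]
def onz(uv,n,z):
    o,d=ray(uv,n); return o+d*(z-o[2])/d[2]
def ortho(im,n,x0,x1,y0,y1,z,s):
    """up=+x, left=+y; s px per m; top-left is (x1,y1)"""
    xs=x1-(np.arange(int((x1-x0)*s))+.5)/s; ys=y1-(np.arange(int((y1-y0)*s))+.5)/s
    X,Y=np.meshgrid(xs,ys,indexing="ij")
    uv=proj(np.c_[X.ravel(),Y.ravel(),0*X.ravel()+z],n).astype(np.float32).reshape(*X.shape,2)
    return cv2.remap(im,uv[...,0],uv[...,1],cv2.INTER_CUBIC)
def pose():
    s=env.get_state(); return s["tcp_pos"],R.from_quat(s["orientation"],scalar_first=True)
def rows(p,r,n,g,p0=None,r0=None):
    """print n rows from current pose to p,r, in tool axes (mm, deg)"""
    if p0 is None: p0,r0=pose()
    w=(r0.inv()*r).as_rotvec()
    for i in range(n):
        a=p0+(p-p0)*i/n; b=p0+(p-p0)*(i+1)/n; q=r0*R.from_rotvec(w*i/n)
        d=q.inv().apply(b-a); print([g]+[float(v) for v in np.round(d,3)]+[float(v) for v in np.round(np.degrees(w/n),1)])
def down(yaw): # tool z down, tool y at yaw (from world x), tool x at yaw+90
    y=np.array([np.cos(yaw),np.sin(yaw),0]);z=np.array([0,0,-1.]);return R.from_matrix(np.c_[np.cross(y,z),y,z])
def fwd(yaw,pitch): # pitch: 90 down, 0 horizontal
    return down(yaw)*R.from_rotvec([-(np.pi/2-np.radians(pitch)),0,0])
E
python3 - <<'E'
from h import *
im=cv2.imread("pics/top0.png")
for u in [(400,225),(230,260),(300,255),(550,247),(220,330),(520,340)]: print(u,onz(np.array(u)*.7,"top",0.008))
o=ortho(im,"top",0.42,0.72,0.1,0.40,0.008,2000)
cv2.imwrite("pics/plates.png",o)
E
```

```text
(400, 225) [0.6341851  0.02904626 0.008     ]
(230, 260) [0.55247463 0.39566481 0.008     ]
(300, 255) [0.56486176 0.24467863 0.008     ]
(550, 247) [ 0.58952618 -0.30076918  0.008     ]
(220, 330) [0.4006503  0.41008875 0.008     ]
(520, 340) [ 0.3845956 -0.2287864  0.008    ]
```

```bash
python3 - <<'E'
from h import *
im=cv2.imread("pics/top0.png")
o=ortho(im,"top",0.34,0.64,0.14,0.48,0.008,2000)
cv2.imwrite("pics/plates.png",o)
o=ortho(im,"top",0.30,0.70,-0.36,0.15,0.0,1500)
cv2.imwrite("pics/right.png",o)
E
```

```text
(no output)
```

View pics/plates.png

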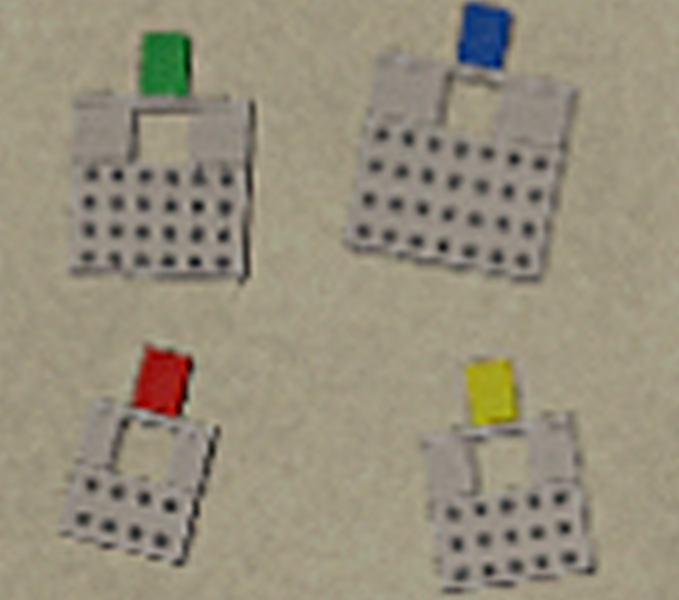

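View pics/right.png

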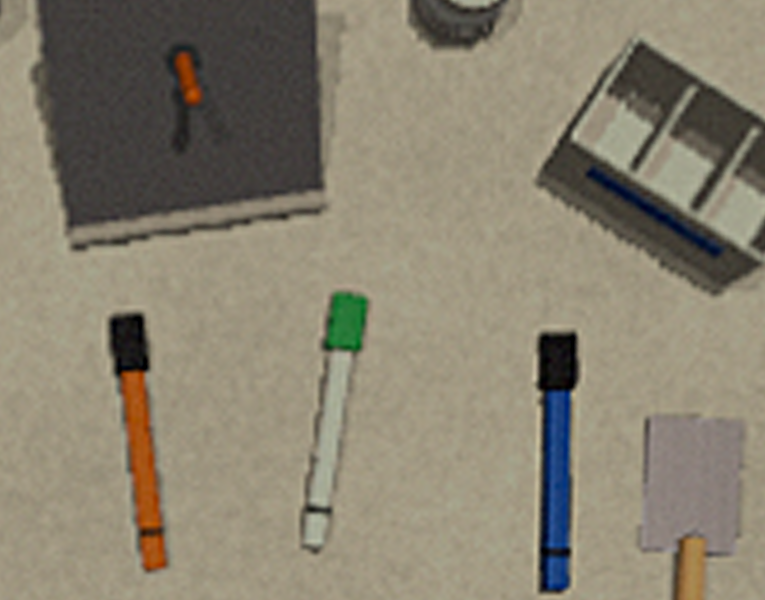

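Plates (2000 px/m, left picture): blue lug end is at (487,4), green (165,32), yellow (489,360) and red (166,348). The brushes are orange, white/green and blue, with their heads toward +x. Now I'll zoom in on the board and caddy.

```bash
python3 - <<'E'
from h import *
im=cv2.imread("pics/top0.png")
c=cv2.resize(im[118:203,245:420],None,fx=4.5,fy=4.5,interpolation=cv2.INTER_CUBIC)
cv2.imwrite("pics/bc.png",c)
hsv=lambda a:cv2.cvtColor(a,cv2.COLOR_BGR2HSV)
o=hsv(ortho(im,"top",0.34,0.64,0.14,0.48,0.008,2000))
for n,h0,h1 in(("p1 blue",100,130),("p2 green",50,80),("p3 yel",22,35),("p4 red",0,8)):
    m=((o[...,0]>=h0)&(o[...,0]<=h1)&(o[...,1]>130)).astype(np.uint8)
    k,l,s,ce=cv2.connectedComponentsWithStats(m); i=1+s[1:,4].argmax()
    pts=np.argwhere(l==i)[:,::-1].astype(np.float32)
    print(n,s[i],"lug centre xy",0.64-(ce[i][1]+.5)/2000,0.48-(ce[i][0]+.5)/2000,cv2.minAreaRect(pts)[1:])
E
```

```text
p1 blue [ 459    4   50   64 2493] lug centre xy 0.6219188728439631 0.23797362615322903 ((45.69506072998047, 58.8348388671875), 11.309932708740234)
p2 green [ 142   34   48   61 2521] lug centre xy 0.6081284212614042 0.3969358389527965 ((45.61327362060547, 59.58763122558594), 3.4682295322418213)
p3 yel [ 466  359   53   65 2854] lug centre xy 0.4438617729502453 0.23405746320953047 ((63.17425537109375, 47.84326171875), 82.40535736083984)
p4 red [ 133  347   59   69 2958] lug centre xy 0.4489636578769439 0.39878296146044623 ((50.0119514465332, 62.816619873046875), 13.5704345703125)
```

View pics/bc.png

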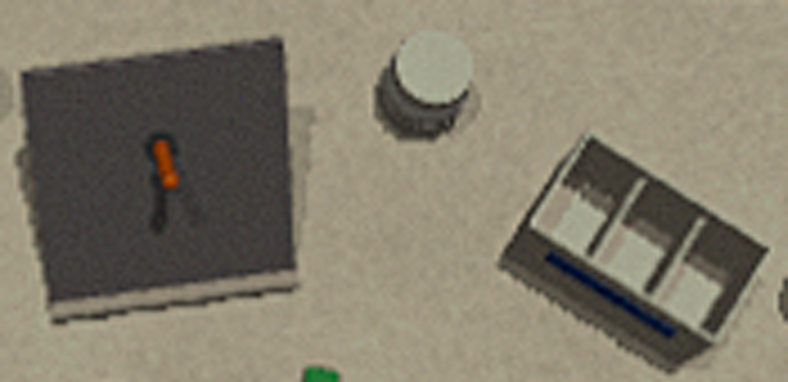

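```bash
cat > fit.py <<'E'
from h import *
from scipy.optimize import least_squares
def B(p,q): # board frame points q -> world
    ps=p[2]; y=np.array([-np.sin(ps),np.cos(ps),0]); h=np.array([np.cos(ps),np.sin(ps),0]); s=2**-.5
    x=s*(h+[0,0,1]); z=s*(np.array([0,0,1])-h)
    return np.array([p[0],p[1],.092])+np.atleast_2d(q)@np.array([x,y,z])
def C(p,q):
    c,s=np.cos(p[2]),np.sin(p[2]); return np.array([p[0],p[1],0])+np.atleast_2d(q)@np.array([[c,s,0],[-s,c,0],[0,0,1]])
if __name__=="__main__":
    px=lambda a:np.array(a)/4.5+[245,118]-.4
    qb=np.array([[65,85,0],[65,-85,0],[-110,85,0],[-110,-85,0],[0,0,2],[5,0,59]])/1e3
    ub=px([(22,72),(282,38),(48,303),(295,272),(160,143),(172,186)])
    f=least_squares(lambda p:(proj(B(p,qb),"top")-ub).ravel(),[.65,.03,.15]); print("board",f.x,np.degrees(f.x[2]),f.fun.round(1))
    qc=np.array([[39,73,86],[39,-73,86],[-39,-73,86],[-39,73,86],[-39,73,0],[-39,-73,0]])/1e3
    uc=px([(590,135),(767,247),(715,343),(530,228),(500,263),(672,372)])
    for y0 in(-.55,):
        f=least_squares(lambda p:(proj(C(p,qc),"top")-uc).ravel(),[.6,-.3,y0]); print("caddy",f.x,np.degrees(f.x[2]),f.fun.round(1))
E
python3 fit.py
```

```text
board [0.63407229 0.03135632 0.14450176] 8.2793408854162 [-0.7 -0.   0.6  0.2  0.1 -0.  -0.  -0.3  0.1  0.8 -0.2 -0.6]
caddy [ 0.5772466  -0.29122003 -0.56193644] -32.1965865188616 [-1.2 -0.5  1.2  0.7  0.   1.  -1.   0.1 -0.2 -1.   1.2 -0.4]
```

```bash
python3 - <<'E'
from h import *
print("soap base near edge",onz(np.array((334,209))*.7,"top",0),"cap",onz(np.array((330,180))*.7,"top",.13),"side base",onz(np.array((294,373))*.7,"side",0))
rows(np.array([.61,.23,.16]),down(np.radians(-10.3)),20,0.2)
E
```

```text
soap base near edge [0.6710142  0.17419879 0.        ] cap [0.69207866 0.1738483  0.13      ] side base [0.69523597 0.19383944 0.        ]
[0.2, -0.031, -0.033, 0.004, -0.0, 0.0, -7.6]
[0.2, -0.026, -0.036, 0.004, -0.0, 0.0, -7.6]
[0.2, -0.021, -0.04, 0.004, -0.0, 0.0, -7.6]
[0.2, -0.016, -0.042, 0.004, -0.0, 0.0, -7.6]
[0.2, -0.01, -0.044, 0.004, -0.0, 0.0, -7.6]
[0.2, -0.004, -0.045, 0.004, -0.0, 0.0, -7.6]
[0.2, 0.002, -0.045, 0.004, -0.0, 0.0, -7.6]
[0.2, 0.008, -0.044, 0.004, -0.0, 0.0, -7.6]
[0.2, 0.014, -0.043, 0.004, -0.0, 0.0, -7.6]
[0.2, 0.019, -0.041, 0.004, -0.0, 0.0, -7.6]
[0.2, 0.024, -0.038, 0.004, -0.0, 0.0, -7.6]
[0.2, 0.029, -0.034, 0.004, -0.0, 0.0, -7.6]
[0.2, 0.033, -0.03, 0.004, -0.0, 0.0, -7.6]
[0.2, 0.037, -0.025, 0.004, -0.0, 0.0, -7.6]
[0.2, 0.04, -0.02, 0.004, -0.0, 0.0, -7.6]
[0.2, 0.042, -0.015, 0.004, -0.0, 0.0, -7.6]
[0.2, 0.044, -0.009, 0.004, -0.0, 0.0, -7.6]
[0.2, 0.045, -0.003, 0.004, -0.0, 0.0, -7.6]
[0.2, 0.045, 0.003, 0.004, -0.0, 0.0, -7.6]
[0.2, 0.044, 0.009, 0.004, -0.0, 0.0, -7.6]
```

Emit:
{"api": "carry_out", "payload": {
  "moves": [0.2,-0.031,-0.033,0.004,0,0,-7.6,0.2,-0.026,-0.036,0.004,0,0,-7.6,0.2,-0.021,-0.04,0.004,0,0,-7.6,0.2,-0.016,-0.042,0.004,0,0,-7.6,0.2,-0.01,-0.044,0.004,0,0,-7.6],
  "squeeze": 90
}}

```text
clock: 0.72
tcp_pos: [0.2781, -0.3505, 0.2185]
orientation: [-0.002, 0.956, -0.295, -0.001]
wrist_force: [0.3, -0.8, -1.2]
finger_gap: 0.0512
```

Emit:
{"api": "carry_out", "payload": {
  "moves": [0.2,-0.004,-0.045,0.004,0,0,-7.6,0.2,0.002,-0.045,0.004,0,0,-7.6,0.2,0.008,-0.044,0.004,0,0,-7.6,0.2,0.014,-0.043,0.004,0,0,-7.6,0.2,0.019,-0.041,0.004,0,0,-7.6]
}}

```text
clock: 1.35
tcp_pos: [0.3882, -0.1452, 0.1976]
orientation: [-0.003, 0.999, 0.043, -0.001]
wrist_force: [-0.0, -0.6, 0.1]
finger_gap: 0.0512
```

Emit:
{"api": "carry_out", "payload": {
  "moves": [0.2,0.024,-0.038,0.004,0,0,-7.6,0.2,0.029,-0.034,0.004,0,0,-7.6,0.2,0.033,-0.03,0.004,0,0,-7.6,0.2,0.037,-0.025,0.004,0,0,-7.6,0.2,0.04,-0.02,0.004,0,0,-7.6]
}}

```text
clock: 1.98
tcp_pos: [0.4923, 0.0612, 0.1769]
orientation: [-0.003, 0.926, 0.377, -0.0]
wrist_force: [0.1, -0.3, 0.6]
finger_gap: 0.0515
```

Emit:
{"api": "carry_out", "payload": {
  "moves": [0.2,0.042,-0.015,0.004,0,0,-7.6,0.2,0.044,-0.009,0.004,0,0,-7.6,0.2,0.045,-0.003,0.004,0,0,-7.6,0.2,0.045,0.003,0.004,0,0,-7.6,0.2,0.044,0.009,0.004,0,0,-7.6]
}}

```text
clock: 2.6
tcp_pos: [0.5923, 0.2702, 0.1545]
orientation: [-0.004, 0.746, 0.666, -0.001]
wrist_force: [1.1, -0.2, 0.7]
finger_gap: 0.051
```

```bash
python3 - <<'E'
from h import *
p=np.array([.6215,.238,.05]);r=down(np.radians(-10.3))
rows(p,r,4,0.2)
rows(np.array([.6215,.238,.0115]),r,2,.2,p,r)
E
```

```text
[0.2, -0.007, 0.008, 0.026, -0.1, -0.0, 1.0]
[0.2, -0.007, 0.008, 0.026, -0.1, -0.0, 1.0]
[0.2, -0.007, 0.008, 0.026, -0.1, -0.0, 1.0]
[0.2, -0.007, 0.009, 0.026, -0.1, -0.0, 1.0]
[0.2, 0.0, 0.0, 0.019, 0.0, 0.0, 0.0]
[0.2, 0.0, 0.0, 0.019, 0.0, 0.0, 0.0]
```

Emit:
{"api": "carry_out", "payload": {
  "moves": [0.2,-0.007,0.008,0.026,-0.1,0,1,0.2,-0.007,0.008,0.026,-0.1,0,1,0.2,-0.007,0.008,0.026,-0.1,0,1,0.2,-0.007,0.009,0.026,-0.1,0,1,0.2,0,0,0,0,0,0]
}}

```text
clock: 3.22
tcp_pos: [0.6205, 0.2422, 0.0433]
orientation: [-0.002, 0.767, 0.642, -0.0]
wrist_force: [-0.2, 1.0, 0.1]
finger_gap: 0.0511
```

```bash
python3 - <<'E'
from h import *
p=np.array([.6215,.238,.0115]);r=down(np.radians(-10.3))
print(pose()[0]);rows(p,r,2,0.2)
E
```

```text
[0.62050628 0.24215748 0.0433392 ]
[0.2, -0.002, 0.001, 0.016, -0.1, -0.1, 0.1]
[0.2, -0.002, 0.001, 0.016, -0.1, -0.1, 0.1]
```

Emit:
{"api": "carry_out", "payload": {
  "moves": [0.2,-0.002,0.001,0.014,0,0,0.1,0.2,-0.002,0.001,0.014,0,0,0.1,0.2,0,0,0,0,0,0,0.2,0,0,0,0,0,0,0.2,0,0,0,0,0,0]
}}

```text
clock: 3.85
tcp_pos: [0.6226, 0.2391, 0.0165]
orientation: [-0.002, 0.767, 0.641, 0.001]
wrist_force: [0.4, 0.3, 0.3]
finger_gap: 0.0511
```

Emit:
{"api": "carry_out", "payload": {
  "moves": [0.2,0,0,0.005,0,0,0,0.2,0,0,0,0,0,0,-1,0,0,0,0,0,0,-1,0,0,0,0,0,0,-1,0,0,0,0,0,0],
  "squeeze": 90
}}

```text
clock: 4.47
tcp_pos: [0.6232, 0.2395, 0.0128]
orientation: [-0.001, 0.767, 0.641, 0.002]
wrist_force: [0.4, -0.1, -1.4]
finger_gap: 0.0207
```

```bash
python3 - <<'E'
from h import *
print(env.get_state()["tcp_pos"],env.get_state()["finger_gap"],env.get_state()["wrist_force"])
E
```

```text
[0.62323391 0.23945019 0.01277884] 0.020727902028845172 [ 0.41823253 -0.13680698 -1.4434627 ]
```

Emit:
{"api": "carry_out", "payload": {
  "moves": [-1,0,0,0,0,0,0,-1,0,0,0,0,0,0,-1,0,0,-0.01,0,0,0,-1,0,0,-0.02,0,0,0,-1,0,0,-0.02,0,0,0]
}}

```text
clock: 5.1
tcp_pos: [0.6213, 0.2386, 0.0622]
orientation: [-0.002, 0.767, 0.641, -0.0]
wrist_force: [0.7, 0.4, -1.7]
finger_gap: 0.0207
```

```bash
python3 - <<'E'
from h import *
im=env.read_camera("side")[:,:,::-1]; t=env.read_camera("top")[:,:,::-1]
a=cv2.resize(im[230:330,190:330],(560,400),interpolation=cv2.INTER_CUBIC)
cv2.imwrite("pics/g1.png",a)
E
```

```text
(no output)
```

View pics/g1.png

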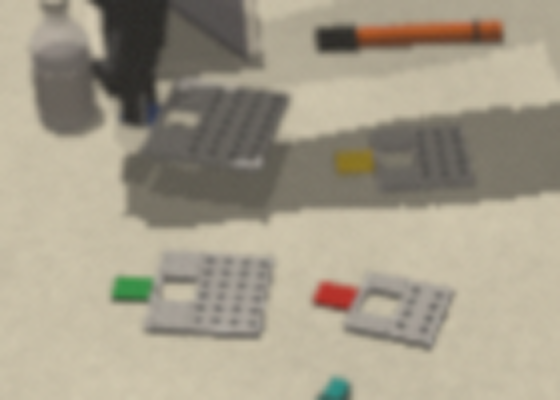

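Plate1 is held by its blue lug at about (152,110), lifted and level. Next is tilting and carrying it to above the hook.

```bash
cat >> fit.py <<'E'
BP=np.array([.6341,.0314,.1445]); CP=np.array([.5772,-.2912,-.562])
def hang(bx,bz,gx=.037,gz=.0088,by=0): # TCP pose putting hole at board (bx,by,bz)
    return B(BP,np.array([bx+gx,by,bz+gz]))[0], fwd(BP[2],45)
def inboard(gx=.037,gz=.0088): # print hole in board frame from tcp
    p,r=pose(); h=p+r.apply([0,-gx,gz]); o=B(BP,np.zeros(3))[0]; M=np.c_[B(BP,[1,0,0])[0]-o,B(BP,[0,1,0])[0]-o,B(BP,[0,0,1])[0]-o]
    print("hole in board",((h-o)@M).round(4),"rot err deg",np.degrees((r.inv()*fwd(BP[2],45)).as_rotvec()).round(1))
E
python3 - <<'E'
from fit import *
a=np.array([.60,.19,.235]);r=fwd(BP[2],45)
rows(a,r,5,-1);print()
b,_=hang(.003,.10); print(b); rows(b,r,5,-1,a,r)
E
```

```text
[-1, -0.01, -0.003, -0.034, -8.9, 1.4, -3.5]
[-1, -0.009, 0.002, -0.034, -8.9, 1.4, -3.5]
[-1, -0.009, 0.007, -0.034, -8.9, 1.4, -3.5]
[-1, -0.009, 0.011, -0.033, -8.9, 1.4, -3.5]
[-1, -0.009, 0.016, -0.031, -8.9, 1.4, -3.5]

[0.58595807 0.02439467 0.19721749]
[-1, -0.032, -0.011, 0.0, 0.0, 0.0, 0.0]
[-1, -0.032, -0.011, 0.0, 0.0, 0.0, 0.0]
[-1, -0.032, -0.011, 0.0, 0.0, 0.0, 0.0]
[-1, -0.032, -0.011, 0.0, 0.0, 0.0, 0.0]
[-1, -0.032, -0.011, 0.0, 0.0, 0.0, 0.0]
```

Emit:
{"api": "carry_out", "payload": {
  "moves": [-1,-0.01,-0.003,-0.034,-8.9,1.4,-3.5,-1,-0.009,0.002,-0.034,-8.9,1.4,-3.5,-1,-0.009,0.007,-0.034,-8.9,1.4,-3.5,-1,-0.009,0.011,-0.033,-8.9,1.4,-3.5,-1,-0.009,0.016,-0.031,-8.9,1.4,-3.5]
}}

```text
clock: 5.82
tcp_pos: [0.5986, 0.189, 0.2269]
orientation: [0.253, 0.6, 0.701, 0.29]
wrist_force: [0.5, -0.2, -1.3]
finger_gap: 0.0206
```

Emit:
{"api": "carry_out", "payload": {
  "moves": [-1,-0.032,-0.01,0,0,0,0,-1,-0.032,-0.01,0,0,0,0,-1,-0.032,-0.01,0,0,0,0,-1,-0.03,-0.01,0,0,0,0,-1,0,0,0,0,0,0]
}}

```text
clock: 6.45
tcp_pos: [0.5826, 0.0567, 0.196]
orientation: [0.252, 0.6, 0.702, 0.29]
wrist_force: [-0.6, 0.1, -1.4]
finger_gap: 0.0208
```

```bash
python3 - <<'E'
from fit import *
print(pose()[0],env.get_state()["finger_gap"]);inboard()
p,r=hang(.003,.09);rows(p,r,2,-1)
im=env.read_camera("side")[:,:,::-1]; t=env.read_camera("top")[:,:,::-1]
a=cv2.resize(im[150:290,180:300],(480,560),interpolation=cv2.INTER_CUBIC)
cv2.imwrite("pics/h1.png",a)
E
```

```text
[0.58259808 0.0567325  0.19595572] 0.02079843540016873
hole in board [0.0031 0.0321 0.098 ] rot err deg [ 0.2 -0.1  0.6]
[-1, -0.016, -0.0, 0.004, 0.1, -0.1, 0.3]
[-1, -0.016, -0.0, 0.004, 0.1, -0.1, 0.3]
```

View pics/h1.png

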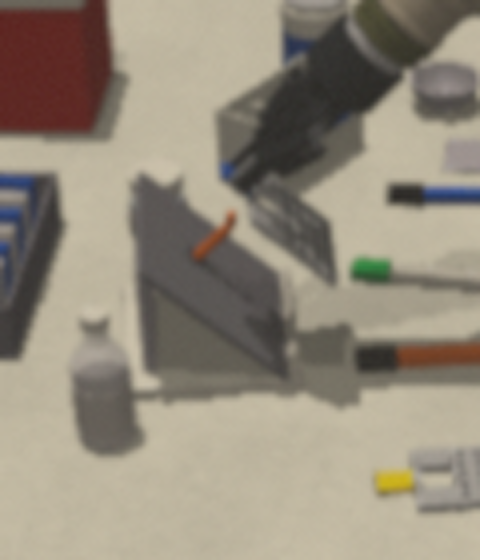

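Plate1 is parallel to the board, above the orange hook tip at (232,215) and still about 30 mm to its left. Aligning next.

Emit:
{"api": "carry_out", "payload": {
  "moves": [-1,-0.016,0,0.003,0,0,0.3,-1,-0.016,0,0.003,0,0,0.3,-1,0,0,0,0,0,0,-1,0,0,0,0,0,0,-1,0,0,0,0,0,0]
}}

```text
clock: 7.18
tcp_pos: [0.5928, 0.0303, 0.1931]
orientation: [0.25, 0.601, 0.7, 0.293]
wrist_force: [-1.5, -0.0, -1.6]
finger_gap: 0.022
```

```bash
python3 - <<'E'
from fit import *
inboard(); print(env.get_state()["wrist_force"])
t=env.read_camera("top")[:,:,::-1]
cv2.imwrite("pics/h2.png",cv2.resize(t[115:205,240:340],(600,540),interpolation=cv2.INTER_CUBIC))
E
```

```text
hole in board [0.0055 0.0048 0.0915] rot err deg [ 0.3 -0.5  0.3]
[-1.45565183 -0.01288859 -1.58212524]
```

View pics/h2.png

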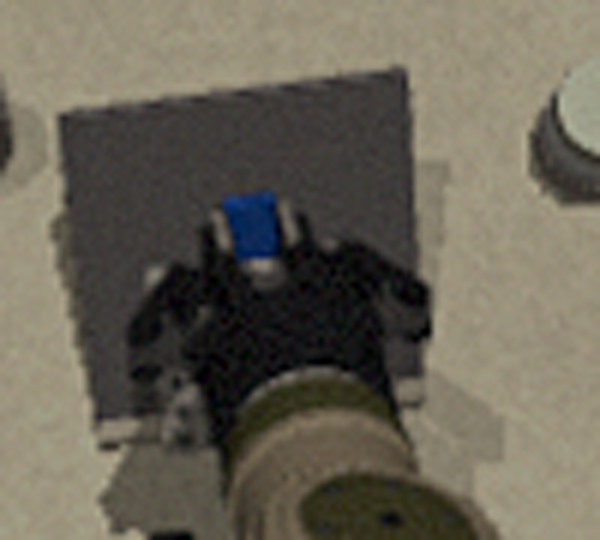

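Emit:
{"api": "carry_out", "payload": {
  "moves": [-1,-0.005,-0.002,0,0,0,0,-1,0,0,0.008,0,0,0,-1,0,0,0.008,0,0,0,-1,0,0,0,0,0,0,-1,0,0,0,0,0,0]
}}

```text
clock: 7.85
tcp_pos: [0.604, 0.0272, 0.1791]
orientation: [0.249, 0.601, 0.701, 0.293]
wrist_force: [-0.4, -0.1, -1.2]
finger_gap: 0.0206
```

```bash
python3 - <<'E'
from fit import *
inboard(); print(env.get_state()["wrist_force"],env.get_state()["finger_gap"])
t=env.read_camera("side")[:,:,::-1]
cv2.imwrite("pics/h3.png",cv2.resize(t[180:260,200:290],(720,640),interpolation=cv2.INTER_CUBIC)[:600])
E
```

```text
hole in board [0.0031 0.0001 0.0741] rot err deg [ 0.3 -0.5  0.3]
[-0.37496474 -0.12623346 -1.22111261] 0.020575839646459374
```

View pics/h3.png

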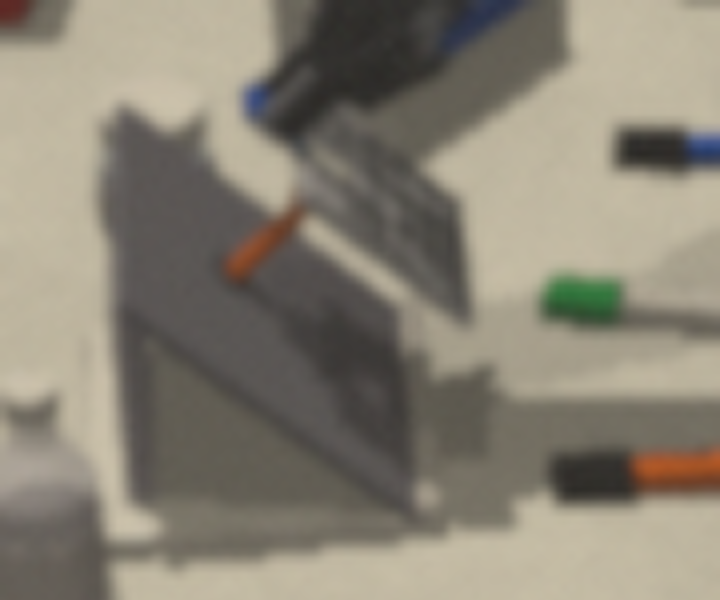

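```bash
python3 - <<'E'
from fit import *
p,r=pose()
for n,q in dict(lugend=(0,15,8.8),hole=(0,-37,8.8),botL=(50,-117,12.8),botR=(-50,-117,12.8),topL=(50,-17,12.8),tcp=(0,0,0)).items():
    print(n,((proj(p+r.apply(np.array(q)/1e3),"side")[0]-[200,180])*8).round())
print("hooktip",((proj(B(BP,[.005,0,.059]),"side")[0]-[200,180])*8).round(),"root",((proj(B(BP,[0,0,0]),"side")[0]-[200,180])*8).round(),"bl",((proj(B(BP,[-.11,.085,0]),"side")[0]-[200,180])*8).round())
E
```

```text
lugend [240.  90.]
hole [328. 157.]
botL [460. 323.]
botR [445. 203.]
topL [292. 197.]
tcp [279.  97.]
hooktip [301. 176.] root [222. 267.] bl [411. 507.]
```

The projected model matches what I see: bottom-left corner at (470,320) against a predicted (460,323). Lowering now.

Emit:
{"api": "carry_out", "payload": {
  "moves": [-1,0,0,0.012,0,0,0,-1,0,0,0.012,0,0,0,-1,0,0,0.012,0,0,0,-1,0,0,0.012,0,0,0,-1,0,0,0,0,0,0]
}}

```text
clock: 8.52
tcp_pos: [0.6403, 0.033, 0.1426]
orientation: [0.249, 0.601, 0.701, 0.293]
wrist_force: [-0.6, -0.5, -1.2]
finger_gap: 0.0209
```

```bash
python3 - <<'E'
from fit import *
inboard(); print(env.get_state()["wrist_force"],env.get_state()["finger_gap"])
E
```

```text
hole in board [0.0034 0.0006 0.0223] rot err deg [ 0.3 -0.5  0.3]
[-0.55601533 -0.52316496 -1.20736118] 0.020867179309409987
```

Emit:
{"api": "carry_out", "payload": {
  "moves": [-1,0,0,0.012,0,0,0,-1,0,-0.006,0.002,0,0,0,-1,0,0,0,0,0,0,-0.2,0,0,0,0,0,0,-0.1,0,0,0,0,0,0]
}}

```text
clock: 9.15
tcp_pos: [0.6468, 0.0339, 0.1285]
orientation: [0.25, 0.6, 0.701, 0.294]
wrist_force: [0.4, -0.3, -0.2]
finger_gap: 0.0386
```

```bash
python3 - <<'E'
from fit import *
inboard(); print(env.get_state()["wrist_force"],env.get_state()["finger_gap"])
E
```

```text
hole in board [-0.002   0.0005  0.0076] rot err deg [ 0.4 -0.5  0.3]
[ 0.43177131 -0.33376301 -0.17736827] 0.03855417167624244
```

Emit:
{"api": "carry_out", "payload": {
  "moves": [0,0,0,-0.01,0,0,0,0,0,0,-0.03,0,0,0,0,0,0,-0.04,0,0,0,0,0,0,-0.03,0,0,0,0.2,0,0,0,0,0,0]
}}

```text
clock: 9.78
tcp_pos: [0.5672, 0.0211, 0.2118]
orientation: [0.252, 0.599, 0.7, 0.295]
wrist_force: [0.2, 0.0, -0.2]
finger_gap: 0.0512
```

```bash
cat >> fit.py <<'E'
def lug(i,im=None):
    if im is None: im=env.read_camera("top")[:,:,::-1]
    h0,h1=[(100,130),(50,80),(22,35),(0,8)][i-1]
    o=cv2.cvtColor(ortho(im,"top",0.34,0.66,0.14,0.48,0.008,2000),cv2.COLOR_BGR2HSV)
    m=((o[...,0]>=h0)&(o[...,0]<=h1)&(o[...,1]>110)).astype(np.uint8)
    k,l,s,ce=cv2.connectedComponentsWithStats(m)
    if k<2: return None
    j=1+s[1:,4].argmax()
    ct=cv2.minAreaRect(np.argwhere(l==j)[:,::-1].astype(np.float32))
    return 0.66-(ce[j][1]+.5)/2000,0.48-(ce[j][0]+.5)/2000,s[j][4],ct[1],ct[2]
E
python3 - <<'E'
from fit import *
im=env.read_camera("top")[:,:,::-1]; t=env.read_camera("side")[:,:,::-1]
for i in(2,3,4): print(i,lug(i,im))
cv2.imwrite("pics/h4.png",cv2.resize(t[180:260,200:290],(720,640),interpolation=cv2.INTER_CUBIC)[:600])
a=np.array([.6,.38,.13]);r=down(np.radians(-2.5));rows(a,r,8,.2)
E
```

```text
2 (np.float64(0.6080904017857143), np.float64(0.3970600818452381), np.int32(2688), (47.40806579589844, 60.75801086425781), 3.012787342071533)
3 (np.float64(0.4439334922722789), np.float64(0.2341645018086156), np.int32(3041), (64.6220932006836, 49.365821838378906), 82.87498474121094)
4 (np.float64(0.4490362012987013), np.float64(0.3989105519480519), np.int32(3080), (50.74939727783203, 64.02334594726562), 13.5704345703125)
[0.2, 0.044, 0.0, 0.015, 5.7, -0.6, 1.3]
[0.2, 0.044, 0.001, 0.014, 5.7, -0.6, 1.3]
[0.2, 0.044, 0.001, 0.014, 5.7, -0.6, 1.3]
[0.2, 0.044, 0.002, 0.013, 5.7, -0.6, 1.3]
[0.2, 0.044, 0.002, 0.013, 5.7, -0.6, 1.3]
[0.2, 0.044, 0.002, 0.012, 5.7, -0.6, 1.3]
[0.2, 0.045, 0.002, 0.011, 5.7, -0.6, 1.3]
[0.2, 0.045, 0.002, 0.011, 5.7, -0.6, 1.3]
```

View pics/h4.png

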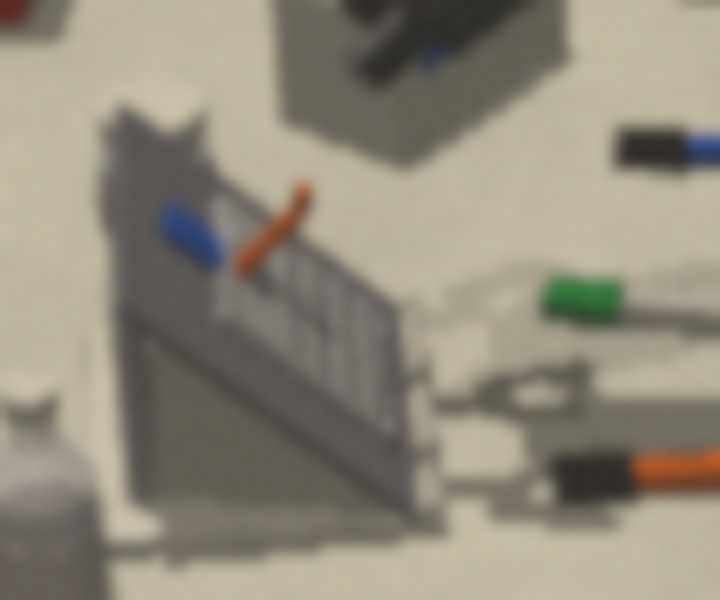

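Plate1 hangs flat, with its lug up at (190,235) and the hook through the hole. Now plate2.

Emit:
{"api": "carry_out", "payload": {
  "moves": [0.2,0.044,0,0.015,5.7,-0.6,1.3,0.2,0.044,0.001,0.014,5.7,-0.6,1.3,0.2,0.044,0.001,0.014,5.7,-0.6,1.3,0.2,0.044,0.002,0.013,5.7,-0.6,1.3,0.2,0.044,0.002,0.013,5.7,-0.6,1.3]
}}

```text
clock: 10.5
tcp_pos: [0.5902, 0.2472, 0.1518]
orientation: [0.094, 0.694, 0.706, 0.103]
wrist_force: [1.1, -0.4, -0.3]
finger_gap: 0.0512
```

Emit:
{"api": "carry_out", "payload": {
  "moves": [0.2,0.044,0.002,0.012,5.7,-0.6,1.3,0.2,0.045,0.002,0.011,5.7,-0.6,1.3,0.2,0.045,0.002,0.011,5.7,-0.6,1.3,0.2,0,0,0.03,0,0,0,0.2,0,0,0.03,0,0,0]
}}

```text
clock: 11.12
tcp_pos: [0.6064, 0.3933, 0.045]
orientation: [-0.006, 0.725, 0.689, -0.016]
wrist_force: [0.9, 0.1, -0.3]
finger_gap: 0.0511
```

```bash
python3 - <<'E'
from fit import *
p=np.array([.608,.397,.016]);r=down(np.radians(-2.5));print(pose()[0]);rows(p,r,3,.2)
E
```

```text
[0.60638518 0.39330674 0.04503759]
[0.2, 0.001, 0.001, 0.01, -0.6, 0.3, -0.1]
[0.2, 0.001, 0.001, 0.01, -0.6, 0.3, -0.1]
[0.2, 0.001, 0.001, 0.01, -0.6, 0.3, -0.1]
```

Emit:
{"api": "carry_out", "payload": {
  "moves": [0.2,0.001,0.001,0.01,-0.6,0.3,-0.1,0.2,0.001,0.001,0.01,-0.6,0.3,-0.1,0.2,0.001,0.001,0.01,-0.6,0.3,-0.1,0.2,0,0,0,0,0,0,0.2,0,0,0,0,0,0]
}}

```text
clock: 11.75
tcp_pos: [0.6061, 0.3959, 0.008]
orientation: [-0.0, 0.722, 0.692, -0.005]
wrist_force: [-2.0, -2.0, 9.6]
finger_gap: 0.0515
```

```bash
python3 - <<'E'
from fit import *
p=np.array([.608,.397,.0125]);r=down(np.radians(-2.5));print(pose()[0]);rows(p,r,1,.2)
E
```

```text
[0.60611063 0.39594487 0.00799036]
[0.2, 0.001, 0.002, -0.005, -0.4, 0.4, 0.0]
```

Emit:
{"api": "carry_out", "payload": {
  "moves": [0.2,0.001,0.002,-0.005,-0.3,0.3,0,0.2,0,0,0,0,0,0,-1,0,0,0,0,0,0,-1,0,0,0,0,0,0,-1,0,0,0,0,0,0]
}}

```text
clock: 12.38
tcp_pos: [0.6095, 0.3992, 0.0115]
orientation: [-0.0, 0.722, 0.692, -0.0]
wrist_force: [-1.2, -0.7, 2.1]
finger_gap: 0.0207
```

```bash
python3 - <<'E'
from fit import *
s=env.get_state(); p,r=pose();print(p,s["finger_gap"],s["wrist_force"])
a=np.array([.59,.30,.24]);q=fwd(BP[2],45)
r0=r
rows(np.array([.59,.34,.24]),q,6,-1)
print();b,_=hang(.003,.095);rows(b,q,6,-1,np.array([.59,.34,.24]),q)
E
```

```text
[0.60953049 0.39923033 0.01153862] 0.020661078511041132 [-1.22615212 -0.67076657  2.07142429]
[-1, -0.01, -0.003, -0.038, -7.5, 0.7, -1.7]
[-1, -0.01, 0.002, -0.038, -7.5, 0.7, -1.7]
[-1, -0.009, 0.007, -0.038, -7.5, 0.7, -1.7]
[-1, -0.009, 0.011, -0.037, -7.5, 0.7, -1.7]
[-1, -0.009, 0.016, -0.035, -7.5, 0.7, -1.7]
[-1, -0.009, 0.02, -0.033, -7.5, 0.7, -1.7]

[-1, -0.052, -0.011, 0.0, 0.0, 0.0, 0.0]
[-1, -0.052, -0.011, 0.0, 0.0, 0.0, 0.0]
[-1, -0.052, -0.011, 0.0, 0.0, 0.0, 0.0]
[-1, -0.052, -0.011, 0.0, 0.0, 0.0, 0.0]
[-1, -0.052, -0.011, 0.0, 0.0, 0.0, 0.0]
[-1, -0.052, -0.011, 0.0, 0.0, 0.0, 0.0]
```

Emit:
{"api": "carry_out", "payload": {
  "moves": [-1,-0.01,-0.003,-0.038,-7.5,0.7,-1.7,-1,-0.01,0.002,-0.038,-7.5,0.7,-1.7,-1,-0.009,0.007,-0.038,-7.5,0.7,-1.7,-1,-0.009,0.011,-0.037,-7.5,0.7,-1.7,-1,-0.009,0.016,-0.035,-7.5,0.7,-1.7]
}}

```text
clock: 13.0
tcp_pos: [0.5916, 0.3478, 0.1921]
orientation: [0.213, 0.628, 0.708, 0.242]
wrist_force: [0.2, 1.0, -1.5]
finger_gap: 0.0215
```

Emit:
{"api": "carry_out", "payload": {
  "moves": [-1,-0.009,0.02,-0.033,-7.5,0.7,-1.7,-1,-0.052,-0.01,0,0,0,0,-1,-0.052,-0.01,0,0,0,0,-1,-0.052,-0.01,0,0,0,0,-1,-0.052,-0.01,0,0,0,0]
}}

```text
clock: 13.62
tcp_pos: [0.5879, 0.1274, 0.2024]
orientation: [0.253, 0.596, 0.704, 0.292]
wrist_force: [0.9, 0.1, -1.2]
finger_gap: 0.0209
```

```bash
python3 - <<'E'
from fit import *
inboard(.0375,.0075);print(env.get_state()["finger_gap"])
p,r=hang(.003,.095,.0375,.0075);rows(p,r,3,-1)
E
```

```text
hole in board [0.0181 0.1011 0.0929] rot err deg [ 0.4 -0.4  1. ]
0.020898343078629127
[-1, -0.034, -0.006, -0.001, 0.1, -0.1, 0.3]
[-1, -0.034, -0.005, -0.001, 0.1, -0.1, 0.3]
[-1, -0.034, -0.005, -0.001, 0.1, -0.1, 0.3]
```

Emit:
{"api": "carry_out", "payload": {
  "moves": [-1,-0.034,-0.005,0,0,0,0.3,-1,-0.034,-0.005,0,0,0,0.3,-1,-0.032,-0.005,0,0,0,0.3,-1,0,0,0,0,0,0,-1,0,0,0,0,0,0]
}}

```text
clock: 14.25
tcp_pos: [0.5889, 0.0206, 0.1847]
orientation: [0.246, 0.606, 0.698, 0.29]
wrist_force: [0.6, -0.4, -1.6]
finger_gap: 0.0208
```

```bash
python3 - <<'E'
from fit import *
inboard(.0375,.0075);print(env.get_state()["finger_gap"])
p,r=hang(.003,.072,.0375,.0075);rows(p,r,2,-1)
E
```

```text
hole in board [-0.0047 -0.0039  0.091 ] rot err deg [-0.3 -0.3 -0.3]
0.020796066596400986
[-1, 0.002, 0.004, 0.009, -0.1, -0.1, -0.2]
[-1, 0.002, 0.004, 0.009, -0.1, -0.1, -0.2]
```

Emit:
{"api": "carry_out", "payload": {
  "moves": [-1,0.002,0.004,0.007,0,0,0,-1,0.002,0.003,0.007,0,0,0,-1,0,0,0,0,0,0,-1,0,0,0,0,0,0,-1,0,0,0,0,0,0]
}}

```text
clock: 14.88
tcp_pos: [0.6037, 0.031, 0.1788]
orientation: [0.245, 0.604, 0.7, 0.291]
wrist_force: [-0.1, 0.8, -1.1]
finger_gap: 0.0208
```

```bash
python3 - <<'E'
from fit import *
inboard(.0375,.0075);s=env.get_state();print(s["finger_gap"],s["wrist_force"])
E
```

```text
hole in board [0.0025 0.0042 0.0754] rot err deg [-0.3 -0.5 -0.1]
0.020766034448999764 [-0.13395195  0.82816834 -1.067379  ]
```

Emit:
{"api": "carry_out", "payload": {
  "moves": [-1,-0.004,0,0.01,0,0,0,-1,0,0,0.012,0,0,0,-1,0,0,0.012,0,0,0,-1,0,0,0.01,0,0,0,-1,0,0,0,0,0,0]
}}

```text
clock: 15.5
tcp_pos: [0.6372, 0.0315, 0.1447]
orientation: [0.245, 0.605, 0.7, 0.29]
wrist_force: [-0.9, 0.4, -2.2]
finger_gap: 0.0206
```

```bash
python3 - <<'E'
from fit import *
inboard(.0375,.0075);s=env.get_state();print(s["finger_gap"],s["wrist_force"])
E
```

```text
hole in board [ 0.0019 -0.0002  0.0278] rot err deg [-0.3 -0.5 -0.1]
0.020564003724777263 [-0.90415037  0.39962048 -2.21083504]
```

Emit:
{"api": "carry_out", "payload": {
  "moves": [-1,0,-0.003,0.011,0,0,0,-1,0,-0.003,0.002,0,0,0,-1,0,0,0,0,0,0,-0.2,0,0,0,0,0,0,-0.1,0,0,0,0,0,0]
}}

```text
clock: 16.12
tcp_pos: [0.6427, 0.0324, 0.1313]
orientation: [0.246, 0.604, 0.7, 0.291]
wrist_force: [-0.2, -0.4, -0.1]
finger_gap: 0.0386
```

```bash
python3 - <<'E'
from fit import *
inboard(.0375,.0075);s=env.get_state();print(s["finger_gap"],s["wrist_force"])
E
```

```text
hole in board [-0.0036 -0.0001  0.0143] rot err deg [-0.2 -0.5 -0.1]
0.03860391582195911 [-0.2245062  -0.36323151 -0.14441652]
```

Emit:
{"api": "carry_out", "payload": {
  "moves": [0,0,0,-0.01,0,0,0,0,0,0,-0.03,0,0,0,0,0,0,-0.04,0,0,0,0,0,0,-0.03,0,0,0,0.2,0,0,0,0,0,0]
}}

```text
clock: 16.75
tcp_pos: [0.5638, 0.0198, 0.2152]
orientation: [0.248, 0.603, 0.699, 0.292]
wrist_force: [0.5, 0.5, -0.6]
finger_gap: 0.0514
```

```bash
python3 - <<'E'
from fit import *
im=env.read_camera("top")[:,:,::-1]; t=env.read_camera("side")[:,:,::-1]
for i in(3,4): print(i,lug(i,im))
cv2.imwrite("pics/h5.png",cv2.resize(t[180:260,200:290],(720,640),interpolation=cv2.INTER_CUBIC)[:600])
rows(np.array([.444,.23,.085]),down(np.radians(7.8)),6,.2)
E
```

```text
3 (np.float64(0.44394914276294106), np.float64(0.234154549950544), np.int32(3033), (64.49201202392578, 49.69419479370117), 83.6598129272461)
4 (np.float64(0.448899331594392), np.float64(0.39895361917182914), np.int32(3067), (51.17501449584961, 64.02940368652344), 14.03624439239502)
[0.2, 0.037, -0.026, 0.005, 7.5, -0.1, 0.1]
[0.2, 0.037, -0.025, 0.008, 7.5, -0.1, 0.1]
[0.2, 0.037, -0.024, 0.011, 7.5, -0.1, 0.1]
[0.2, 0.037, -0.022, 0.014, 7.5, -0.1, 0.1]
[0.2, 0.037, -0.02, 0.017, 7.5, -0.1, 0.1]
[0.2, 0.037, -0.018, 0.019, 7.5, -0.1, 0.1]
```

View pics/h5.png

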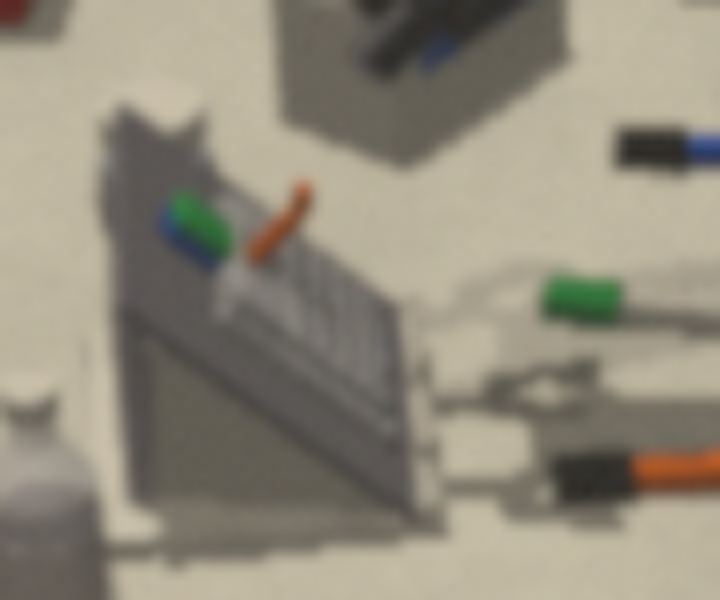

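Plate2 (green lug at (200,225)) lies flat on plate1. Plate3 next.

Emit:
{"api": "carry_out", "payload": {
  "moves": [0.2,0.037,-0.026,0.005,7.5,0,0,0.2,0.037,-0.025,0.008,7.5,0,0,0.2,0.037,-0.024,0.011,7.5,0,0,0.2,0.037,-0.022,0.014,7.5,0,0,0.2,0.037,-0.02,0.017,7.5,0,0]
}}

```text
clock: 17.48
tcp_pos: [0.4611, 0.1947, 0.1012]
orientation: [0.035, 0.654, 0.755, 0.043]
wrist_force: [1.3, 0.6, -0.2]
finger_gap: 0.0513
```

Emit:
{"api": "carry_out", "payload": {
  "moves": [0.2,0.037,-0.018,0.019,7.5,0,0,0.2,0,0,0.015,0,0,0,0.2,0,0,0.015,0,0,0,0.2,0,0,0,0,0,0,0.2,0,0,0,0,0,0]
}}

```text
clock: 18.1
tcp_pos: [0.4383, 0.2316, 0.041]
orientation: [-0.01, 0.653, 0.757, -0.012]
wrist_force: [-0.2, 0.8, -0.6]
finger_gap: 0.0512
```

```bash
python3 - <<'E'
from fit import *
print(pose()[0]);rows(np.array([.4435,.234,.0125]),down(np.radians(7.8)),2,.2)
E
```

```text
[0.4382905  0.23163502 0.04101472]
[0.2, 0.001, 0.003, 0.014, -0.9, 0.0, 0.3]
[0.2, 0.001, 0.003, 0.014, -0.9, 0.0, 0.3]
```

Emit:
{"api": "carry_out", "payload": {
  "moves": [0.2,0.001,0.003,0.011,-0.9,0,0.3,0.2,0.001,0.003,0.011,-0.9,0,0.3,0.2,0,0,0,0,0,0,0.2,0,0,0,0,0,0,0.2,0,0,0,0,0,0]
}}

```text
clock: 18.73
tcp_pos: [0.4467, 0.2333, 0.0225]
orientation: [0.003, 0.658, 0.753, 0.004]
wrist_force: [-0.1, 0.2, -0.4]
finger_gap: 0.051
```

```bash
python3 - <<'E'
from fit import *
print(pose()[0]);rows(np.array([.4435,.234,.0125]),down(np.radians(7.8)),1,.2)
E
```

```text
[0.44665455 0.23328118 0.02253628]
[0.2, 0.001, -0.003, 0.01, 0.5, -0.0, -0.1]
```

Emit:
{"api": "carry_out", "payload": {
  "moves": [0.2,0.001,-0.003,0.01,0.5,0,0,0.2,0,0,0,0,0,0,-1,0,0,0,0,0,0,-1,0,0,0,0,0,0,-1,0,0,0,0,0,0]
}}

```text
clock: 19.35
tcp_pos: [0.4438, 0.2341, 0.0127]
orientation: [0.0, 0.658, 0.753, 0.0]
wrist_force: [-0.0, 0.0, -0.7]
finger_gap: 0.0207
```

```bash
python3 - <<'E'
from fit import *
s=env.get_state(); p,r=pose();print(p,s["finger_gap"],s["wrist_force"],lug(3))
q=fwd(BP[2],45); a=np.array([.52,.18,.23])
rows(a,q,5,-1)
print();b,_=hang(.003,.095);rows(b,q,4,-1,a,q)
E
```

```text
[0.44377582 0.23407877 0.01272123] 0.02068983987075552 [-0.03627425  0.01816763 -0.71356503] (np.float64(0.5322184210526316), np.float64(0.2355236842105263), np.int32(190), (33.83636474609375, 7.905693531036377), 71.56504821777344)
[-1, -0.013, 0.014, -0.043, -9.0, 0.0, -0.1]
[-1, -0.013, 0.02, -0.041, -9.0, 0.0, -0.1]
[-1, -0.013, 0.026, -0.037, -9.0, 0.0, -0.1]
[-1, -0.013, 0.032, -0.033, -9.0, 0.0, -0.1]
[-1, -0.013, 0.037, -0.027, -9.0, 0.0, -0.1]

[-1, -0.041, 0.002, 0.015, 0.0, 0.0, 0.0]
[-1, -0.041, 0.002, 0.015, 0.0, 0.0, 0.0]
[-1, -0.041, 0.002, 0.015, 0.0, 0.0, 0.0]
[-1, -0.041, 0.002, 0.015, 0.0, 0.0, 0.0]
```

Emit:
{"api": "carry_out", "payload": {
  "moves": [-1,-0.013,0.014,-0.043,-9,0,0,-1,-0.013,0.02,-0.041,-9,0,0,-1,-0.013,0.026,-0.037,-9,0,0,-1,-0.013,0.032,-0.033,-9,0,0,-1,-0.013,0.037,-0.027,-9,0,0]
}}

```text
clock: 20.02
tcp_pos: [0.5199, 0.1773, 0.2292]
orientation: [0.256, 0.606, 0.695, 0.291]
wrist_force: [1.0, -0.1, -0.7]
finger_gap: 0.0208
```

Emit:
{"api": "carry_out", "payload": {
  "moves": [-1,-0.041,0,0.012,0,0,0,-1,-0.041,0,0.012,0,0,0,-1,-0.04,0,0.01,0,0,0,-1,0,0,0,0,0,0,-1,0,0,0,0,0,0]
}}

```text
clock: 20.65
tcp_pos: [0.5598, 0.0567, 0.2086]
orientation: [0.258, 0.605, 0.694, 0.293]
wrist_force: [0.4, 1.0, -1.4]
finger_gap: 0.0205
```

```bash
python3 - <<'E'
from fit import *
inboard(.036,.0087);print(env.get_state()["finger_gap"])
p,r=hang(.003,.088,.036,.0087);rows(p,r,2,-1)
E
```

```text
hole in board [-0.0028  0.0358  0.1226] rot err deg [ 1.   0.5 -0.2]
0.020452426125847852
[-1, -0.018, 0.003, 0.018, 0.5, 0.2, -0.1]
[-1, -0.018, 0.003, 0.018, 0.5, 0.2, -0.1]
```

Emit:
{"api": "carry_out", "payload": {
  "moves": [-1,-0.018,0.003,0.018,0.5,0.2,0,-1,-0.016,0.002,0.016,0.5,0.2,0,-1,0,0,0,0,0,0,-1,0,0,0,0,0,0,-1,0,0,0,0,0,0]
}}

```text
clock: 21.28
tcp_pos: [0.5903, 0.0332, 0.1881]
orientation: [0.248, 0.603, 0.7, 0.291]
wrist_force: [-0.0, -0.4, -1.8]
finger_gap: 0.0207
```

```bash
python3 - <<'E'
from fit import *
inboard(.036,.0087);print(env.get_state()["finger_gap"])
p,r=hang(.003,.073,.036,.0087);rows(p,r,1,-1)
E
```

```text
hole in board [0.0015 0.0081 0.0898] rot err deg [-0.1 -0.4  0.1]
0.020720490000151595
[-1, -0.008, 0.002, 0.017, -0.1, -0.4, 0.1]
```

Emit:
{"api": "carry_out", "payload": {
  "moves": [-1,-0.008,0.002,0.008,0,0,0,-1,0,0,0.006,0,0,0,-1,0,0,0,0,0,0,-1,0,0,0,0,0,0,-1,0,0,0,0,0,0]
}}

```text
clock: 21.9
tcp_pos: [0.6031, 0.0275, 0.1794]
orientation: [0.248, 0.602, 0.701, 0.291]
wrist_force: [0.4, 0.0, -1.3]
finger_gap: 0.0206
```

```bash
python3 - <<'E'
from fit import *
inboard(.036,.0087);print(env.get_state()["finger_gap"])
E
```

```text
hole in board [0.0037 0.0006 0.0752] rot err deg [-0.1 -0.4  0.2]
0.020595977057730985
```

Emit:
{"api": "carry_out", "payload": {
  "moves": [-1,0,0,0.01,0,0,0,-1,0,0,0.012,0,0,0,-1,0,0,0.012,0,0,0,-1,0,0,0.002,0,0,0,-1,0,0,0,0,0,0]
}}

```text
clock: 22.52
tcp_pos: [0.6301, 0.0318, 0.1514]
orientation: [0.248, 0.603, 0.701, 0.291]
wrist_force: [0.4, 0.4, -1.3]
finger_gap: 0.0205
```

```bash
python3 - <<'E'
from fit import *
inboard(.036,.0087);s=env.get_state();print(s["finger_gap"],s["wrist_force"])
E
```

```text
hole in board [0.0032 0.0009 0.0362] rot err deg [-0.1 -0.4  0.2]
0.0205391949223489 [ 0.43199935  0.38667562 -1.25142864]
```

Emit:
{"api": "carry_out", "payload": {
  "moves": [-1,0,-0.003,0.011,0,0,0,-1,0,-0.003,0.002,0,0,0,-1,0,0,0,0,0,0,-0.2,0,0,0,0,0,0,-0.1,0,0,0,0,0,0]
}}

```text
clock: 23.15
tcp_pos: [0.6355, 0.0325, 0.1379]
orientation: [0.248, 0.602, 0.701, 0.291]
wrist_force: [-0.6, -0.4, 0.2]
finger_gap: 0.0385
```

Emit:
{"api": "carry_out", "payload": {
  "moves": [0,0,0,-0.01,0,0,0,0,0,0,-0.03,0,0,0,0,0,0,-0.04,0,0,0,0,0,0,-0.03,0,0,0,0.2,0,0,0,0,0,0]
}}

```text
clock: 23.78
tcp_pos: [0.556, 0.0201, 0.2209]
orientation: [0.25, 0.602, 0.7, 0.292]
wrist_force: [0.5, -0.7, 0.6]
finger_gap: 0.051
```

```bash
python3 - <<'E'
from fit import *
im=env.read_camera("top")[:,:,::-1]; t=env.read_camera("side")[:,:,::-1]
for i in(4,): print(i,lug(i,im))
cv2.imwrite("pics/h6.png",cv2.resize(t[180:260,200:290],(720,640),interpolation=cv2.INTER_CUBIC)[:600])
print(pose()[0]);rows(np.array([.449,.395,.085]),down(np.radians(-13)),9,.2)
E
```

```text
4 (np.float64(0.44907058437294817), np.float64(0.39906221273801706), np.int32(3046), (50.89593505859375, 63.78326416015625), 14.34933090209961)
[0.55628233 0.02030258 0.21890433]
[0.2, 0.043, -0.014, 0.007, 4.9, -1.0, 2.3]
[0.2, 0.042, -0.016, 0.007, 4.9, -1.0, 2.3]
[0.2, 0.042, -0.017, 0.008, 4.9, -1.0, 2.3]
[0.2, 0.041, -0.018, 0.009, 4.9, -1.0, 2.3]
[0.2, 0.041, -0.018, 0.01, 4.9, -1.0, 2.3]
[0.2, 0.04, -0.019, 0.011, 4.9, -1.0, 2.3]
[0.2, 0.04, -0.02, 0.012, 4.9, -1.0, 2.3]
[0.2, 0.039, -0.02, 0.013, 4.9, -1.0, 2.3]
[0.2, 0.038, -0.021, 0.014, 4.9, -1.0, 2.3]
```

View pics/h6.png

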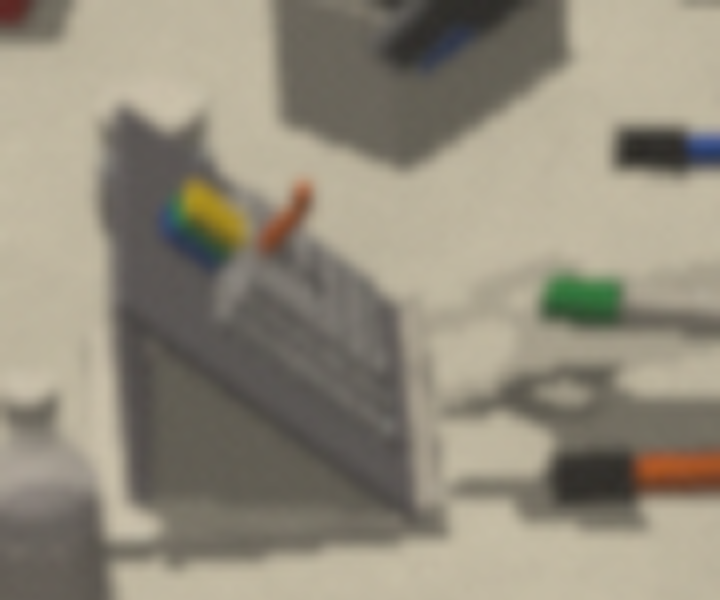

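Plate3 (yellow lug at (213,213)) lies flat on plate2. Plate4 next.

Emit:
{"api": "carry_out", "payload": {
  "moves": [0.2,0.043,-0.014,0.007,4.9,-1,2.3,0.2,0.042,-0.016,0.007,4.9,-1,2.3,0.2,0.042,-0.017,0.008,4.9,-1,2.3,0.2,0.041,-0.018,0.009,4.9,-1,2.3,0.2,0.041,-0.018,0.01,4.9,-1,2.3]
}}

```text
clock: 24.5
tcp_pos: [0.4985, 0.2302, 0.1376]
orientation: [0.114, 0.726, 0.667, 0.127]
wrist_force: [1.3, -1.4, -0.1]
finger_gap: 0.051
```

Emit:
{"api": "carry_out", "payload": {
  "moves": [0.2,0.04,-0.019,0.011,4.9,-1,2.3,0.2,0.04,-0.02,0.012,4.9,-1,2.3,0.2,0.039,-0.02,0.013,4.9,-1,2.3,0.2,0.038,-0.021,0.014,4.9,-1,2.3,0.2,0,0,0.02,0,0,0]
}}

```text
clock: 25.12
tcp_pos: [0.4523, 0.4079, 0.0441]
orientation: [-0.002, 0.789, 0.614, -0.012]
wrist_force: [-0.1, -0.5, -0.2]
finger_gap: 0.0513
```

```bash
python3 - <<'E'
from fit import *
print(pose()[0]);rows(np.array([.449,.399,.022]),down(np.radians(-13)),3,.2)
E
```

```text
[0.45227906 0.40793784 0.04407258]
[0.2, -0.003, -0.0, 0.007, -0.4, 0.3, -0.4]
[0.2, -0.003, -0.0, 0.007, -0.4, 0.3, -0.4]
[0.2, -0.003, -0.0, 0.007, -0.4, 0.3, -0.4]
```

Emit:
{"api": "carry_out", "payload": {
  "moves": [0.2,-0.004,0,0.006,-0.6,0.4,-0.5,0.2,-0.004,0,0.006,-0.6,0.4,-0.5,0.2,0,0,0.006,0,0,0,0.2,0,0,0,0,0,0,0.2,0,0,0,0,0,0]
}}

```text
clock: 25.75
tcp_pos: [0.4482, 0.3984, 0.0199]
orientation: [0.002, 0.783, 0.622, -0.003]
wrist_force: [0.7, 0.4, -0.6]
finger_gap: 0.0513
```

```bash
python3 - <<'E'
from fit import *
print(pose()[0]);rows(np.array([.4487,.399,.0125]),down(np.radians(-13)),1,.2)
E
```

```text
[0.44815572 0.39839965 0.01986493]
[0.2, 0.001, 0.0, 0.007, -0.1, 0.4, -0.1]
```

Emit:
{"api": "carry_out", "payload": {
  "moves": [0.2,0,0,0.007,0,0.3,0,0.2,0,0,0,0,0,0,-1,0,0,0,0,0,0,-1,0,0,0,0,0,0,-1,0,0,0,0,0,0]
}}

```text
clock: 26.38
tcp_pos: [0.4493, 0.3991, 0.0142]
orientation: [0.0, 0.783, 0.621, 0.0]
wrist_force: [-0.4, -0.5, -1.2]
finger_gap: 0.0202
```

```bash
python3 - <<'E'
from fit import *
s=env.get_state(); p,r=pose();print(p,s["finger_gap"],s["wrist_force"])
q=fwd(BP[2],45); a=np.array([.52,.30,.23])
rows(a,q,6,-1)
print();b,_=hang(.003,.105);rows(b,q,6,-1,a,q)
E
```

```text
[0.44932499 0.39905157 0.01422788] 0.02021948849301134 [-0.3873027  -0.51124654 -1.17833025]
[-1, -0.013, 0.015, -0.036, -7.4, 1.4, -3.4]
[-1, -0.014, 0.019, -0.034, -7.4, 1.4, -3.4]
[-1, -0.014, 0.022, -0.032, -7.4, 1.4, -3.4]
[-1, -0.015, 0.026, -0.029, -7.4, 1.4, -3.4]
[-1, -0.016, 0.028, -0.026, -7.4, 1.4, -3.4]
[-1, -0.017, 0.03, -0.022, -7.4, 1.4, -3.4]

[-1, -0.047, -0.001, 0.006, 0.0, 0.0, 0.0]
[-1, -0.047, -0.001, 0.006, 0.0, 0.0, 0.0]
[-1, -0.047, -0.001, 0.006, 0.0, 0.0, 0.0]
[-1, -0.047, -0.001, 0.006, 0.0, 0.0, 0.0]
[-1, -0.047, -0.001, 0.006, 0.0, 0.0, 0.0]
[-1, -0.047, -0.001, 0.006, 0.0, 0.0, 0.0]
```

Emit:
{"api": "carry_out", "payload": {
  "moves": [-1,-0.013,0.015,-0.036,-7.4,1.4,-3.4,-1,-0.014,0.019,-0.034,-7.4,1.4,-3.4,-1,-0.014,0.022,-0.032,-7.4,1.4,-3.4,-1,-0.015,0.026,-0.029,-7.4,1.4,-3.4,-1,-0.016,0.028,-0.026,-7.4,1.4,-3.4]
}}

```text
clock: 27.0
tcp_pos: [0.5083, 0.3141, 0.1944]
orientation: [0.216, 0.637, 0.698, 0.246]
wrist_force: [-0.4, 0.4, -0.9]
finger_gap: 0.0204
```

Emit:
{"api": "carry_out", "payload": {
  "moves": [-1,-0.017,0.03,-0.022,-7.4,1.4,-3.4,-1,-0.047,0,0.005,0,0,0,-1,-0.047,0,0.005,0,0,0,-1,-0.047,0,0.005,0,0,0,-1,-0.047,0,0.005,0,0,0]
}}

```text
clock: 27.62
tcp_pos: [0.562, 0.1116, 0.2224]
orientation: [0.258, 0.593, 0.703, 0.296]
wrist_force: [0.4, 0.1, -0.0]
finger_gap: 0.0205
```

```bash
python3 - <<'E'
from fit import *
inboard(.0362,.0102);print(env.get_state()["finger_gap"])
p,r=hang(.003,.095,.0362,.0102);rows(p,r,3,-1)
E
```

```text
hole in board [0.0139 0.0891 0.1235] rot err deg [ 1.2 -0.4  1.3]
0.02050469933822481
[-1, -0.03, -0.004, 0.009, 0.4, -0.1, 0.4]
[-1, -0.03, -0.004, 0.01, 0.4, -0.1, 0.4]
[-1, -0.03, -0.004, 0.01, 0.4, -0.1, 0.4]
```

Emit:
{"api": "carry_out", "payload": {
  "moves": [-1,-0.029,-0.003,0.009,0.4,0,0.4,-1,-0.029,-0.003,0.009,0.4,0,0.4,-1,-0.028,-0.002,0.009,0.4,0,0.4,-1,0,0,0,0,0,0,-1,0,0,0,0,0,0]
}}

```text
clock: 28.25
tcp_pos: [0.5881, 0.0224, 0.1964]
orientation: [0.248, 0.606, 0.698, 0.29]
wrist_force: [-0.8, -0.5, 0.2]
finger_gap: 0.0205
```

```bash
python3 - <<'E'
from fit import *
inboard(.0362,.0102);print(env.get_state()["finger_gap"])
p,r=hang(.003,.073,.0362,.0102);rows(p,r,2,-1)
E
```

```text
hole in board [ 0.0045 -0.0021  0.0969] rot err deg [-0.2 -0.2 -0.3]
0.02049573996025714
[-1, 0.001, -0.001, 0.012, -0.1, -0.1, -0.1]
[-1, 0.001, -0.001, 0.012, -0.1, -0.1, -0.1]
```

Emit:
{"api": "carry_out", "payload": {
  "moves": [-1,0.001,-0.001,0.01,0,0,0,-1,0,0,0.01,0,0,0,-1,0,0,0,0,0,0,-1,0,0,0,0,0,0,-1,0,0,0,0,0,0]
}}

```text
clock: 28.88
tcp_pos: [0.6012, 0.029, 0.1804]
orientation: [0.247, 0.604, 0.699, 0.291]
wrist_force: [-0.1, -0.7, -1.2]
finger_gap: 0.0208
```

```bash
python3 - <<'E'
from fit import *
inboard(.0362,.0102);print(env.get_state()["finger_gap"])
E
```

```text
hole in board [0.003  0.0025 0.0757] rot err deg [-0.2 -0.4 -0.1]
0.020807401043762292
```

Emit:
{"api": "carry_out", "payload": {
  "moves": [-1,-0.002,0,0.01,0,0,0,-1,0,0,0.01,0,0,0,-1,0,0,0.01,0,0,0,-1,0,0,0,0,0,0,-1,0,0,0,0,0,0]
}}

```text
clock: 29.5
tcp_pos: [0.6241, 0.0301, 0.1574]
orientation: [0.247, 0.605, 0.699, 0.29]
wrist_force: [-0.1, 0.6, -0.3]
finger_gap: 0.0204
```

```bash
python3 - <<'E'
from fit import *
inboard(.0362,.0102);s=env.get_state();print(s["finger_gap"],s["wrist_force"])
E
```

```text
hole in board [0.0029 0.0002 0.0433] rot err deg [-0.2 -0.4 -0.1]
0.020399583777777675 [-0.1331156   0.55192112 -0.28537145]
```

Emit:
{"api": "carry_out", "payload": {
  "moves": [-1,0,-0.003,0.01,0,0,0,-1,0,-0.003,0.002,0,0,0,-1,0,0,0,0,0,0,-0.2,0,0,0,0,0,0,-0.1,0,0,0,0,0,0]
}}

```text
clock: 30.12
tcp_pos: [0.6288, 0.0307, 0.1446]
orientation: [0.247, 0.604, 0.699, 0.291]
wrist_force: [-0.2, -0.5, 0.1]
finger_gap: 0.0384
```

Emit:
{"api": "carry_out", "payload": {
  "moves": [0,0,0,-0.01,0,0,0,0,0,0,-0.03,0,0,0,0,0,0,-0.04,0,0,0,0,0,0,-0.03,0,0,0,0.2,0,0,0,0,0,0]
}}

```text
clock: 30.75
tcp_pos: [0.5494, 0.0185, 0.2276]
orientation: [0.249, 0.604, 0.699, 0.292]
wrist_force: [0.1, 0.8, 0.2]
finger_gap: 0.0515
```

```bash
python3 - <<'E'
from fit import *
t=env.read_camera("side")[:,:,::-1]; im=env.read_camera("top")[:,:,::-1]
a=cv2.resize(t[180:255,205:285],(400,375),interpolation=cv2.INTER_CUBIC)
o=ortho(im,"top",0.32,0.52,-0.25,0.12,0.016,2000)
cv2.imwrite("pics/h7.png",cv2.resize(t[180:260,200:290],(600,533),interpolation=cv2.INTER_CUBIC)[:500])
cv2.imwrite("pics/br.png",o)
c=np.zeros((600,800,3),np.uint8); c[:320,:592]=cv2.resize(o,(592,320)); c[330:590,:280]=cv2.resize(a,(280,260)); cv2.imwrite("pics/c1.png",c)
def f(px):
    uv=proj([.70-px[1]/1500,.15-px[0]/1500,0],"top")[0]; return onz(uv,"top",.016)
for n,h,e in(("b3",(127,315),(154,568)),("b2",(348,294),(313,549)),("b1",(558,334),(554,590))):
    H,E=f(h),f(e); d=H-E; print(n,H[:2],E[:2],np.linalg.norm(d),np.degrees(np.arctan2(d[1],d[0])))
print(pose()[0],env.get_state()["joint_pos"])
E
```

```text
b3 [0.48731974 0.06542436] [0.32065648 0.04763817] 0.16760963929819853 6.091513708854189
b2 [ 0.50115345 -0.08015896] [ 0.3331727  -0.05710278] 0.1695556607515941 -7.815293546766868
b1 [ 0.47480353 -0.21849605] [ 0.30616403 -0.21586106] 0.16866008917947597 -0.8951737102109889
[0.54964002 0.01870298 0.22558188] [-0.26776872 -0.22365765 -0.87682128  0.17850708  0.29275453 -0.29979361]
```

View pics/c1.png

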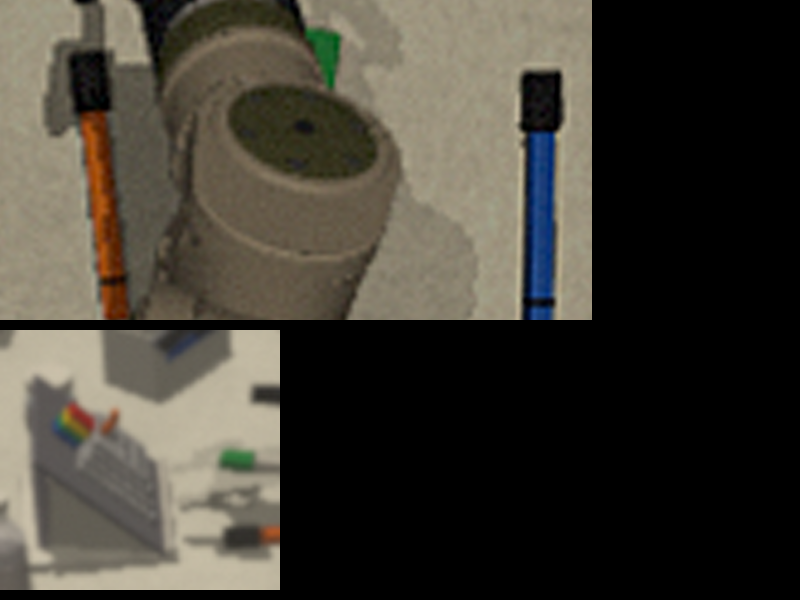

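All four plates hang in order, with the red lug on top at (75,420), and the brushes look unmoved. Now brush1 (blue handle, black head), gripped at its head.

```bash
cat >> fit.py <<'E'
def stand(yc,lift=0,pitch=20,s=.145,gz=.006,xe=-.012):
    q=fwd(CP[2],pitch); E=C(CP,np.array([xe,yc,.015+lift]))[0]
    return E+q.apply([0,s,-gz]), q
E
python3 - <<'E'
from fit import *
rows(np.array([.45,-.218,.08]),down(np.radians(-.9)),8,.2)
for l in(0,.09): print(stand(-.048,l)[0],stand(0,l)[0],stand(.048,l)[0])
E
```

```text
[0.2, -0.028, -0.025, 0.001, 5.6, -0.5, 1.1]
[0.2, -0.028, -0.024, 0.004, 5.6, -0.5, 1.1]
[0.2, -0.028, -0.023, 0.006, 5.6, -0.5, 1.1]
[0.2, -0.029, -0.022, 0.009, 5.6, -0.5, 1.1]
[0.2, -0.029, -0.02, 0.011, 5.6, -0.5, 1.1]
[0.2, -0.029, -0.018, 0.013, 5.6, -0.5, 1.1]
[0.2, -0.03, -0.016, 0.015, 5.6, -0.5, 1.1]
[0.2, -0.03, -0.014, 0.017, 5.6, -0.5, 1.1]
[ 0.57866161 -0.34884521  0.15330755] [ 0.60423984 -0.30822804  0.15330755] [ 0.62981806 -0.26761087  0.15330755]
[ 0.57866161 -0.34884521  0.24330755] [ 0.60423984 -0.30822804  0.24330755] [ 0.62981806 -0.26761087  0.24330755]
```

Emit:
{"api": "carry_out", "payload": {
  "moves": [0.2,-0.028,-0.025,0.001,5.6,-0.5,1.1,0.2,-0.028,-0.024,0.004,5.6,-0.5,1.1,0.2,-0.028,-0.023,0.006,5.6,-0.5,1.1,0.2,-0.029,-0.022,0.009,5.6,-0.5,1.1,0.2,-0.029,-0.02,0.011,5.6,-0.5,1.1]
}}

```text
clock: 31.48
tcp_pos: [0.4848, -0.1315, 0.1263]
orientation: [0.089, 0.685, 0.716, 0.106]
wrist_force: [0.8, 0.3, 0.2]
finger_gap: 0.0515
```

Emit:
{"api": "carry_out", "payload": {
  "moves": [0.2,-0.029,-0.018,0.013,5.6,-0.5,1.1,0.2,-0.03,-0.016,0.015,5.6,-0.5,1.1,0.2,-0.03,-0.014,0.017,5.6,-0.5,1.1,0.2,0,0,0,0,0,0,0.2,0,0,0,0,0,0]
}}

```text
clock: 32.1
tcp_pos: [0.4469, -0.2238, 0.0617]
orientation: [-0.014, 0.712, 0.702, -0.01]
wrist_force: [0.7, -0.7, -0.0]
finger_gap: 0.0513
```

```bash
python3 - <<'E'
from fit import *
print(pose()[0]);rows(np.array([.45,-.218,.024]),down(np.radians(-.9)),3,.2)
E
```

```text
[ 0.44685516 -0.22380688  0.06174843]
[0.2, 0.002, 0.001, 0.013, -0.7, -0.1, 0.0]
[0.2, 0.002, 0.001, 0.013, -0.7, -0.1, 0.0]
[0.2, 0.002, 0.001, 0.013, -0.7, -0.1, 0.0]
```

Emit:
{"api": "carry_out", "payload": {
  "moves": [0.2,0.002,0.001,0.012,-0.7,0,0,0.2,0.002,0.001,0.012,-0.7,0,0,0.2,0.001,0,0.011,0,0,0,0.2,0,0,0,0,0,0,0.2,0,0,0,0,0,0]
}}

```text
clock: 32.72
tcp_pos: [0.4493, -0.2151, 0.0277]
orientation: [-0.003, 0.711, 0.703, 0.0]
wrist_force: [0.7, -0.5, -0.3]
finger_gap: 0.0512
```

```bash
python3 - <<'E'
from fit import *
print(pose()[0]);rows(np.array([.45,-.218,.0135]),down(np.radians(-.9)),1,.2)
E
```

```text
[ 0.44926836 -0.21511487  0.02765493]
[0.2, -0.003, 0.001, 0.014, -0.2, -0.2, 0.3]
```

Emit:
{"api": "carry_out", "payload": {
  "moves": [0.2,-0.003,0.001,0.013,-0.2,0,0.3,0.2,0,0,0,0,0,0,-1,0,0,0,0,0,0,-1,0,0,0,0,0,0,-1,0,0,0,0,0,0],
  "squeeze": 60
}}

```text
clock: 33.35
tcp_pos: [0.4511, -0.2191, 0.0148]
orientation: [-0.001, 0.713, 0.701, 0.002]
wrist_force: [-0.6, 0.3, -1.4]
finger_gap: 0.0223
```

```bash
python3 - <<'E'
from fit import *
s=env.get_state(); p,r=pose();print(p,s["finger_gap"],s["wrist_force"])
a,q=stand(-.048,.10)
rows(np.array([.43,-.235,.24]),q,10,-1)
print();rows(a,q,4,-1,np.array([.43,-.235,.24]),q)
E
```

```text
[ 0.45111498 -0.21907226  0.01481544] 0.02234742139117277 [-0.61055108  0.30387276 -1.35633737]
[-1, -0.002, -0.002, -0.023, -6.8, -1.9, 2.7]
[-1, -0.002, 0.001, -0.023, -6.8, -1.9, 2.7]
[-1, -0.003, 0.004, -0.022, -6.8, -1.9, 2.7]
[-1, -0.003, 0.006, -0.022, -6.8, -1.9, 2.7]
[-1, -0.004, 0.009, -0.02, -6.8, -1.9, 2.7]
[-1, -0.004, 0.011, -0.019, -6.8, -1.9, 2.7]
[-1, -0.004, 0.014, -0.017, -6.8, -1.9, 2.7]
[-1, -0.004, 0.016, -0.016, -6.8, -1.9, 2.7]
[-1, -0.004, 0.018, -0.013, -6.8, -1.9, 2.7]
[-1, -0.003, 0.02, -0.011, -6.8, -1.9, 2.7]

[-1, -0.004, 0.019, 0.043, 0.0, 0.0, 0.0]
[-1, -0.004, 0.019, 0.043, 0.0, 0.0, 0.0]
[-1, -0.004, 0.019, 0.043, 0.0, 0.0, 0.0]
[-1, -0.004, 0.019, 0.043, 0.0, 0.0, 0.0]
```

```bash
python3 - <<'E'
from fit import *
a,q=stand(-.048,.12); w=np.array([.50,-.28,.28])
rows(w,q,10,-1)
print();rows(a,q,3,-1,w,q)
E
```

```text
[-1, -0.006, 0.005, -0.027, -6.8, -1.9, 2.7]
[-1, -0.006, 0.008, -0.026, -6.8, -1.9, 2.7]
[-1, -0.007, 0.012, -0.024, -6.8, -1.9, 2.7]
[-1, -0.007, 0.015, -0.022, -6.8, -1.9, 2.7]
[-1, -0.007, 0.018, -0.02, -6.8, -1.9, 2.7]
[-1, -0.007, 0.02, -0.018, -6.8, -1.9, 2.7]
[-1, -0.006, 0.022, -0.015, -6.8, -1.9, 2.7]
[-1, -0.006, 0.024, -0.012, -6.8, -1.9, 2.7]
[-1, -0.005, 0.026, -0.009, -6.8, -1.9, 2.7]
[-1, -0.004, 0.027, -0.005, -6.8, -1.9, 2.7]

[-1, -0.005, 0.01, 0.033, 0.0, 0.0, 0.0]
[-1, -0.005, 0.01, 0.033, 0.0, 0.0, 0.0]
[-1, -0.005, 0.01, 0.033, 0.0, 0.0, 0.0]
```

Emit:
{"api": "carry_out", "payload": {
  "moves": [-1,-0.006,0.005,-0.027,-6.8,-1.9,2.7,-1,-0.006,0.008,-0.026,-6.8,-1.9,2.7,-1,-0.007,0.012,-0.024,-6.8,-1.9,2.7,-1,-0.007,0.015,-0.022,-6.8,-1.9,2.7,-1,-0.007,0.018,-0.02,-6.8,-1.9,2.7]
}}

```text
clock: 33.98
tcp_pos: [0.4763, -0.2504, 0.1499]
orientation: [0.269, 0.757, 0.576, 0.151]
wrist_force: [0.8, 0.3, -0.3]
finger_gap: 0.0226
```

Emit:
{"api": "carry_out", "payload": {
  "moves": [-1,-0.007,0.02,-0.018,-6.8,-1.9,2.7,-1,-0.006,0.022,-0.015,-6.8,-1.9,2.7,-1,-0.006,0.024,-0.012,-6.8,-1.9,2.7,-1,-0.005,0.026,-0.009,-6.8,-1.9,2.7,-1,-0.004,0.027,-0.005,-6.8,-1.9,2.7]
}}

```text
clock: 34.6
tcp_pos: [0.525, -0.301, 0.3315]
orientation: [0.49, 0.729, 0.394, 0.272]
wrist_force: [1.4, -0.4, -0.2]
finger_gap: 0.0226
```

```bash
python3 - <<'E'
from fit import *
s=env.get_state(); p,r=pose();print(p,s["finger_gap"],s["joint_pos"].round(2))
a,q=stand(-.048,.12,gz=.0068);rows(a,q,4,-1)
E
```

```text
[ 0.52500265 -0.30102452  0.33147028] 0.022568298933135982 [-0.72 -0.27 -1.03 -0.37  0.14 -0.05]
[-1, -0.003, -0.007, 0.022, -0.5, 0.1, -0.2]
[-1, -0.003, -0.007, 0.022, -0.5, 0.1, -0.2]
[-1, -0.003, -0.007, 0.022, -0.5, 0.1, -0.2]
[-1, -0.003, -0.007, 0.021, -0.5, 0.1, -0.2]
```

Emit:
{"api": "carry_out", "payload": {
  "moves": [-1,-0.003,-0.006,0.022,-0.5,0,-0.2,-1,-0.003,-0.006,0.022,-0.5,0,-0.2,-1,-0.003,-0.006,0.022,-0.5,0,-0.2,-1,0,0,0.02,0,0,0,-1,0,0,0,0,0,0]
}}

```text
clock: 35.22
tcp_pos: [0.5854, -0.3496, 0.2872]
orientation: [0.502, 0.719, 0.394, 0.276]
wrist_force: [0.7, -0.4, -1.2]
finger_gap: 0.0226
```

```bash
python3 - <<'E'
from fit import *
s=env.get_state(); p,r=pose();print(p,s["finger_gap"],s["joint_pos"].round(2))
a,q=stand(-.048,.10,gz=.0068);rows(a,q,2,-1)
E
```

```text
[ 0.58539827 -0.34959008  0.28719138] 0.0226217975622113 [-0.71  0.01 -1.   -0.65  0.14 -0.05]
[-1, -0.002, -0.017, 0.003, -0.1, 0.2, -0.1]
[-1, -0.002, -0.017, 0.003, -0.1, 0.2, -0.1]
```

Emit:
{"api": "carry_out", "payload": {
  "moves": [-1,-0.002,-0.014,0.003,0,0.2,0,-1,-0.002,-0.014,0.003,0,0,0,-1,0,0,0,0,0,0,-1,0,0,0,0,0,0,-1,0,0,0,0,0,0]
}}

```text
clock: 35.85
tcp_pos: [0.5833, -0.3526, 0.2628]
orientation: [0.5, 0.72, 0.395, 0.276]
wrist_force: [0.3, -0.6, -0.9]
finger_gap: 0.0223
```

```bash
python3 - <<'E'
from fit import *
s=env.get_state(); p,r=pose();print(p,s["finger_gap"],s["joint_pos"].round(2))
t=env.read_camera("side")[:,:,::-1]; im=env.read_camera("top")[:,:,::-1]
c=np.zeros((540,800,3),np.uint8)
c[:,:396]=cv2.resize(t[115:205,220:286],(396,540),interpolation=cv2.INTER_CUBIC)
c[:480,400:]=cv2.resize(im[130:226,340:420],(400,480),interpolation=cv2.INTER_CUBIC)
for q in((0,-145,6.8),(0,25,6.8)):
    w=p+r.apply(np.array(q)/1e3); print("side",((proj(w,"side")[0]-[220,115])*6).round(),"top",((proj(w,"top")[0]-[340,130])*5+[400,0]).round())
cv2.imwrite("pics/s1.png",c)
a,q=stand(-.048,0,gz=.0068);rows(a,q,5,-1)
E
```

```text
[ 0.58332848 -0.35255999  0.26280023] 0.022282670665317205 [-0.73  0.06 -1.03 -0.73  0.15 -0.05]
side [240. 266.] top [729. 242.]
side [162.  32.] top [883.  78.]
[-1, 0.0, -0.021, 0.006, -0.1, 0.0, -0.0]
[-1, 0.0, -0.021, 0.006, -0.1, 0.0, -0.0]
[-1, 0.0, -0.021, 0.006, -0.1, 0.0, -0.0]
[-1, 0.0, -0.021, 0.006, -0.1, 0.0, -0.0]
[-1, 0.0, -0.021, 0.006, -0.1, 0.0, -0.0]
```

View pics/s1.png

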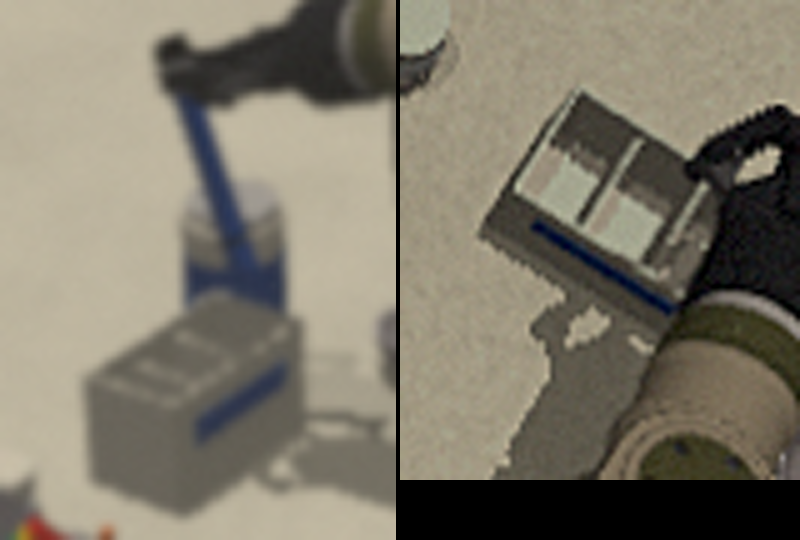

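Brush1 is upright in the jaws; its handle end at (250,268) in the side crop agrees with the model. Joint 3 is at its range limit, so I'll lower with more tilt and farther out.

```bash
cat >> fit.py <<'E'
def endin(s=.145,gz=.0068):
    p,r=pose(); e=p+r.apply([0,-s,gz])-np.r_[CP[:2],0]; c,n=np.cos(CP[2]),np.sin(CP[2])
    u=r.apply([0,1,0]); print("handle end in caddy",np.round([e[0]*c+e[1]*n,-e[0]*n+e[1]*c,e[2]],4),"lean",np.degrees(np.arccos(u[2])).round(1))
E
python3 - <<'E'
from fit import *
endin()
a,q=stand(-.048,.075,pitch=28,xe=-.015,gz=.0068);print(a);rows(a,q,2,-1)
b,q=stand(-.048,.04,pitch=28,xe=-.015,gz=.0068);rows(b,q,2,-1,a,q)
E
```

```text
handle end in caddy [-0.0062 -0.0482  0.1246] lean 20.4
[ 0.59145143 -0.35689946  0.22121981]
[-1, 0.0, -0.018, 0.012, 3.8, 0.0, -0.1]
[-1, 0.0, -0.017, 0.013, 3.8, 0.0, -0.1]
[-1, 0.0, -0.015, 0.008, 0.0, 0.0, 0.0]
[-1, 0.0, -0.015, 0.008, 0.0, 0.0, 0.0]
```

Emit:
{"api": "carry_out", "payload": {
  "moves": [-1,0,-0.018,0.012,3.8,0,0,-1,0,-0.017,0.013,3.8,0,0,-1,0,0,0,0,0,0,-1,0,0,0,0,0,0,-1,0,0,0,0,0,0]
}}

```text
clock: 36.58
tcp_pos: [0.5918, -0.3574, 0.2221]
orientation: [0.451, 0.751, 0.413, 0.249]
wrist_force: [-0.1, -0.4, -1.2]
finger_gap: 0.0226
```

```bash
python3 - <<'E'
from fit import *
endin(); print(env.get_state()["joint_pos"].round(3),env.get_state()["wrist_force"])
b,q=stand(-.048,.035,pitch=28,xe=-.015,gz=.0068);rows(b,q,2,-1)
E
```

```text
handle end in caddy [-0.0142 -0.0479  0.0908] lean 27.9
[-0.716  0.096 -0.945 -0.549  0.135 -0.07 ] [-0.13810946 -0.40781919 -1.18554684]
[-1, 0.0, -0.018, 0.009, 0.0, 0.0, -0.1]
[-1, 0.0, -0.018, 0.009, 0.0, 0.0, -0.1]
```

Emit:
{"api": "carry_out", "payload": {
  "moves": [-1,0,-0.018,0.009,0,0,0,-1,0,-0.018,0.009,0,0,0,-1,0,0,0,0,0,0,-1,0,0,0,0,0,0,-1,0,0,0,0,0,0]
}}

```text
clock: 37.2
tcp_pos: [0.5915, -0.3572, 0.1852]
orientation: [0.454, 0.749, 0.412, 0.251]
wrist_force: [0.4, 0.6, -1.3]
finger_gap: 0.0224
```

```bash
python3 - <<'E'
from fit import *
endin(); print(env.get_state()["joint_pos"].round(3),env.get_state()["wrist_force"])
b,q=stand(-.048,.01,pitch=28,xe=-.015,gz=.0068);rows(b,q,1,-1)
E
```

```text
handle end in caddy [-0.0137 -0.048   0.0535] lean 27.5
[-0.716  0.188 -0.996 -0.698  0.135 -0.07 ] [ 0.41038595  0.61654925 -1.31627793]
[-1, 0.0, -0.026, 0.013, 0.5, 0.1, -0.1]
```

Emit:
{"api": "carry_out", "payload": {
  "moves": [-1,0,-0.016,0.008,0,0,0,-1,0,0,0,0,0,0,-1,0,0,0,0,0,0,0.1,0,0,0,0,0,0,0.2,0,0,0,0,0,0]
}}

```text
clock: 37.83
tcp_pos: [0.5935, -0.3587, 0.1739]
orientation: [0.458, 0.747, 0.411, 0.252]
wrist_force: [-1.0, -0.4, 0.5]
finger_gap: 0.0514
```

Emit:
{"api": "carry_out", "payload": {
  "moves": [0.2,0,0,-0.01,0,0,0,0.2,0,0,-0.02,0,0,0,0.2,0,0.01,-0.04,2,0,0,0.2,0,0.02,-0.05,4,0,0,0.2,0,0.02,-0.05,5,0,0]
}}

```text
clock: 38.45
tcp_pos: [0.5039, -0.3023, 0.2854]
orientation: [0.388, 0.786, 0.432, 0.214]
wrist_force: [2.0, -1.2, -0.5]
finger_gap: 0.0514
```

```bash
python3 - <<'E'
from fit import *
s=env.get_state(); p,r=pose();print(p,s["finger_gap"],s["joint_pos"].round(2))
im=env.read_camera("top")[:,:,::-1];o=ortho(im,"top",0.30,0.70,-0.36,0.15,0.016,1500);cv2.imwrite("pics/r2.png",o)
o0=ortho(cv2.imread("pics/top0.png"),"top",0.30,0.70,-0.36,0.15,0.016,1500)
for n,a,b in(("b3",50,220),("b2",260,400)): print(n,"diff",np.abs(o[270:,a:b].astype(int)-o0[270:,a:b]).mean())
# brush2: head end (.501,-.080), yaw -7.8
e=np.array([.50115,-.08016]);d=np.array([np.cos(np.radians(-7.8)),np.sin(np.radians(-7.8))]);g=e-.025*d;print(g)
rows(np.r_[g,.08],down(np.radians(-7.8)),8,.2)
t=env.read_camera("side")[:,:,::-1]
c=np.zeros((540,800,3),np.uint8)
c[:,:396]=cv2.resize(t[115:205,220:286],(396,540),interpolation=cv2.INTER_CUBIC)
c[:480,400:]=cv2.resize(im[130:226,340:420],(400,480),interpolation=cv2.INTER_CUBIC)
cv2.imwrite("pics/s2.png",c)
E
```

```text
[ 0.50388575 -0.30229346  0.28540253] 0.05142662245081388 [-0.75 -0.25 -0.86  0.06  0.15 -0.11]
b3 diff 2.5480629827688652
b2 diff 2.407950937950938
[ 0.4763813  -0.07676711]
[0.2, 0.022, -0.032, 0.002, 6.5, 1.4, -2.8]
[0.2, 0.023, -0.03, 0.006, 6.5, 1.4, -2.8]
[0.2, 0.025, -0.028, 0.01, 6.5, 1.4, -2.8]
[0.2, 0.026, -0.026, 0.014, 6.5, 1.4, -2.8]
[0.2, 0.026, -0.023, 0.017, 6.5, 1.4, -2.8]
[0.2, 0.027, -0.019, 0.02, 6.5, 1.4, -2.8]
[0.2, 0.027, -0.015, 0.022, 6.5, 1.4, -2.8]
[0.2, 0.028, -0.011, 0.025, 6.5, 1.4, -2.8]
```

View pics/s2.png

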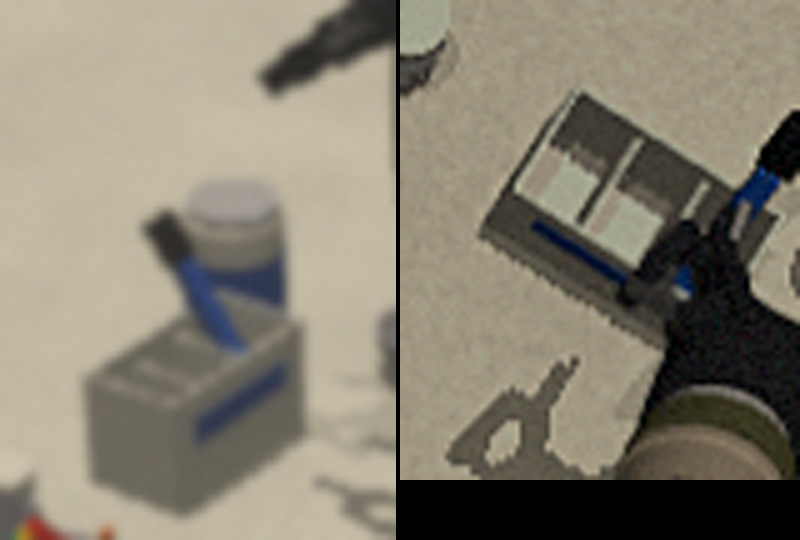

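Brush1 stands in the right-hand compartment, leaning away, with its head at (170,235). Brush2 and brush3 haven't moved (their image differences are at noise level). Brush2 next.

Emit:
{"api": "carry_out", "payload": {
  "moves": [0.2,0.022,-0.032,0.002,6.5,1.4,-2.8,0.2,0.023,-0.03,0.006,6.5,1.4,-2.8,0.2,0.025,-0.028,0.01,6.5,1.4,-2.8,0.2,0.026,-0.026,0.014,6.5,1.4,-2.8,0.2,0.026,-0.023,0.017,6.5,1.4,-2.8]
}}

```text
clock: 39.17
tcp_pos: [0.4884, -0.1622, 0.157]
orientation: [0.153, 0.788, 0.59, 0.082]
wrist_force: [0.3, -0.2, -0.2]
finger_gap: 0.0512
```

Emit:
{"api": "carry_out", "payload": {
  "moves": [0.2,0.027,-0.019,0.02,6.5,1.4,-2.8,0.2,0.027,-0.015,0.022,6.5,1.4,-2.8,0.2,0.028,-0.011,0.025,6.5,1.4,-2.8,0.2,0,0,0,0,0,0,0.2,0,0,0,0,0,0]
}}

```text
clock: 39.8
tcp_pos: [0.479, -0.0755, 0.0699]
orientation: [-0.002, 0.752, 0.659, -0.004]
wrist_force: [0.7, -0.5, 0.6]
finger_gap: 0.0511
```

```bash
python3 - <<'E'
from fit import *
print(pose()[0]);rows(np.array([.4764,-.0768,.026]),down(np.radians(-7.8)),3,.2)
E
```

```text
[ 0.47898994 -0.07554943  0.06993833]
[0.2, -0.0, -0.001, 0.015, -0.2, 0.1, 0.1]
[0.2, -0.0, -0.001, 0.015, -0.2, 0.1, 0.1]
[0.2, -0.001, -0.001, 0.015, -0.2, 0.1, 0.1]
```

Emit:
{"api": "carry_out", "payload": {
  "moves": [0.2,-0.001,-0.001,0.013,0,0,0,0.2,0,-0.001,0.013,0,0,0,0.2,0,0,0.013,0,0,0,0.2,0,0,0,0,0,0,0.2,0,0,0,0,0,0]
}}

```text
clock: 40.42
tcp_pos: [0.4764, -0.0786, 0.0308]
orientation: [0.002, 0.754, 0.657, -0.002]
wrist_force: [-0.3, -0.1, 0.2]
finger_gap: 0.0513
```

```bash
python3 - <<'E'
from fit import *
print(pose()[0]);rows(np.array([.4764,-.0768,.0135]),down(np.radians(-7.8)),1,.2)
E
```

```text
[ 0.47639479 -0.07863676  0.03076123]
[0.2, 0.002, -0.0, 0.017, -0.0, 0.3, 0.0]
```

Emit:
{"api": "carry_out", "payload": {
  "moves": [0.2,0.002,0,0.016,0,0.3,0,0.2,0,0,0,0,0,0,-1,0,0,0,0,0,0,-1,0,0,0,0,0,0,-1,0,0,0,0,0,0]
}}

```text
clock: 41.05
tcp_pos: [0.4788, -0.0774, 0.0172]
orientation: [0.002, 0.753, 0.658, 0.001]
wrist_force: [-0.2, 0.5, -1.0]
finger_gap: 0.0222
```

```bash
python3 - <<'E'
from fit import *
s=env.get_state(); p,r=pose();print(p,s["finger_gap"],s["wrist_force"])
w=np.array([.53,-.17,.27]);a,q=stand(0,.11,pitch=28,xe=-.015)
rows(w,q,8,-1)
print();print(a);rows(a,q,4,-1,w,q)
E
```

```text
[ 0.47878846 -0.07741394  0.01718112] 0.022229959797352424 [-0.16204366  0.50575315 -1.04213592]
[-1, -0.011, 0.008, -0.032, -7.6, -1.6, 2.7]
[-1, -0.011, 0.013, -0.03, -7.6, -1.6, 2.7]
[-1, -0.011, 0.017, -0.028, -7.6, -1.6, 2.7]
[-1, -0.011, 0.021, -0.025, -7.6, -1.6, 2.7]
[-1, -0.011, 0.025, -0.021, -7.6, -1.6, 2.7]
[-1, -0.01, 0.028, -0.018, -7.6, -1.6, 2.7]
[-1, -0.009, 0.03, -0.014, -7.6, -1.6, 2.7]
[-1, -0.008, 0.032, -0.009, -7.6, -1.6, 2.7]

[ 0.61762736 -0.31665869  0.25584423]
[-1, -0.019, 0.015, 0.035, 0.0, 0.0, 0.0]
[-1, -0.019, 0.015, 0.035, 0.0, 0.0, 0.0]
[-1, -0.019, 0.015, 0.035, 0.0, 0.0, 0.0]
[-1, -0.019, 0.015, 0.035, 0.0, 0.0, 0.0]
```

Emit:
{"api": "carry_out", "payload": {
  "moves": [-1,-0.011,0.008,-0.032,-7.6,-1.6,2.7,-1,-0.011,0.013,-0.03,-7.6,-1.6,2.7,-1,-0.011,0.017,-0.028,-7.6,-1.6,2.7,-1,-0.011,0.021,-0.025,-7.6,-1.6,2.7,-1,-0.011,0.025,-0.021,-7.6,-1.6,2.7]
}}

```text
clock: 41.68
tcp_pos: [0.5115, -0.1379, 0.1789]
orientation: [0.297, 0.781, 0.524, 0.166]
wrist_force: [0.3, 0.2, -0.7]
finger_gap: 0.0223
```

Emit:
{"api": "carry_out", "payload": {
  "moves": [-1,-0.01,0.028,-0.018,-7.6,-1.6,2.7,-1,-0.009,0.03,-0.014,-7.6,-1.6,2.7,-1,-0.008,0.032,-0.009,-7.6,-1.6,2.7,-1,-0.019,0.015,0.035,0,0,0,-1,-0.019,0.015,0.035,0,0,0]
}}

```text
clock: 42.3
tcp_pos: [0.5848, -0.2459, 0.295]
orientation: [0.455, 0.749, 0.409, 0.254]
wrist_force: [-0.2, 0.1, -0.1]
finger_gap: 0.0217
```

```bash
python3 - <<'E'
from fit import *
s=env.get_state(); p,r=pose();print(p,s["finger_gap"],s["joint_pos"].round(2));endin(.1475,.0092)
a,q=stand(0,.10,pitch=28,xe=-.015,s=.1475,gz=.0092);rows(a,q,3,-1)
E
```

```text
[ 0.58482058 -0.24589815  0.29496995] 0.02174483872078094 [-0.5  -0.15 -0.95 -0.32 -0.06  0.04]
handle end in caddy [-0.0768  0.0436  0.1595] lean 27.2
[-1, -0.014, -0.004, 0.026, 0.3, -0.0, -0.2]
[-1, -0.014, -0.004, 0.026, 0.3, -0.0, -0.2]
[-1, -0.014, -0.003, 0.026, 0.3, -0.0, -0.2]
```

Emit:
{"api": "carry_out", "payload": {
  "moves": [-1,-0.014,-0.004,0.026,0.2,0,0,-1,-0.014,-0.004,0.026,0.2,0,0,-1,-0.013,-0.003,0.024,0.2,0,0,-1,0,0,0,0,0,0,-1,0,0,0,0,0,0]
}}

```text
clock: 42.92
tcp_pos: [0.6166, -0.3179, 0.2491]
orientation: [0.451, 0.752, 0.41, 0.251]
wrist_force: [0.1, 0.8, -0.1]
finger_gap: 0.0219
```

```bash
python3 - <<'E'
from fit import *
s=env.get_state(); p,r=pose();print(p,s["finger_gap"],s["joint_pos"].round(2));endin(.1475,.0092)
a,q=stand(0,.045,pitch=28,xe=-.015,s=.1475,gz=.0092);rows(a,q,3,-1)
E
```

```text
[ 0.61660474 -0.31793735  0.24910914] 0.021895652038780078 [-0.61  0.05 -0.9  -0.47  0.04 -0.01]
handle end in caddy [-0.0131 -0.0002  0.1144] lean 27.8
[-1, 0.0, -0.016, 0.008, 0.1, 0.0, -0.2]
[-1, 0.0, -0.016, 0.008, 0.1, 0.0, -0.2]
[-1, 0.0, -0.016, 0.008, 0.1, 0.0, -0.2]
```

Emit:
{"api": "carry_out", "payload": {
  "moves": [-1,0,-0.016,0.008,0,0,0,-1,0,-0.016,0.008,0,0,0,-1,0,-0.016,0.008,0,0,0,-1,0,0,0,0,0,0,-1,0,0,0,0,0,0]
}}

```text
clock: 43.55
tcp_pos: [0.6166, -0.3132, 0.2003]
orientation: [0.453, 0.749, 0.411, 0.254]
wrist_force: [-0.9, -0.6, 0.3]
finger_gap: 0.0225
```

```bash
python3 - <<'E'
from fit import *
s=env.get_state(); print(s["finger_gap"],s["joint_pos"].round(2),s["wrist_force"]);endin(.1475,.0092)
E
```

```text
0.022490819282588805 [-0.6   0.16 -0.98 -0.65  0.04 -0.01] [-0.88049084 -0.56010365  0.31492945]
handle end in caddy [-0.0147  0.0035  0.0652] lean 27.4
```

Emit:
{"api": "carry_out", "payload": {
  "moves": [-1,-0.003,-0.014,0.007,0,0,0,-1,0,-0.012,0.006,0,0,0,-1,0,0,0,0,0,0,0.1,0,0,0,0,0,0,0.2,0,0,0,0,0,0]
}}

```text
clock: 44.18
tcp_pos: [0.6178, -0.3161, 0.18]
orientation: [0.458, 0.746, 0.41, 0.256]
wrist_force: [0.1, 0.3, 0.0]
finger_gap: 0.0515
```

Emit:
{"api": "carry_out", "payload": {
  "moves": [0.2,0,0,-0.01,0,0,0,0.2,0,0,-0.02,0,0,0,0.2,0,0.01,-0.04,2,0,0,0.2,0,0.02,-0.05,4,0,0,0.2,0,0.02,-0.05,5,0,0]
}}

```text
clock: 44.8
tcp_pos: [0.5258, -0.2583, 0.2915]
orientation: [0.389, 0.784, 0.431, 0.218]
wrist_force: [1.9, -0.8, -0.0]
finger_gap: 0.0517
```

```bash
python3 - <<'E'
from fit import *
s=env.get_state(); p,r=pose();print(p,s["finger_gap"],s["joint_pos"].round(2))
im=env.read_camera("top")[:,:,::-1];o=ortho(im,"top",0.30,0.70,-0.36,0.15,0.016,1500)
o0=ortho(cv2.imread("pics/top0.png"),"top",0.30,0.70,-0.36,0.15,0.016,1500)
print("diff b3",np.abs(o[270:,50:220].astype(int)-o0[270:,50:220]).mean())
t=env.read_camera("side")[:,:,::-1]; cv2.imwrite("pics/side_b2.png",t)
h=cv2.cvtColor(t,cv2.COLOR_BGR2HSV); m=(h[...,0]>45)&(h[...,0]<80)&(h[...,1]>110); m[:,:220]=0
ys,xs=np.nonzero(m[100:300,220:330]); print("green head px side",xs.mean()+220,ys.mean()+100,len(xs))
# expected if standing: lean .3..0.5
for l in(.3,.5): print(proj(C(CP,[-.01+.15*np.sin(l),0,.005+.15*np.cos(l)]),"side"))
e=np.array([.48732,.06542]);y=np.radians(6.1);d=np.array([np.cos(y),np.sin(y)]);g=e-.024*d;print(g)
rows(np.r_[g,.08],down(y),9,.2)
E
```

```text
[ 0.52580767 -0.25831951  0.29147654] 0.05168983341555015 [-0.62 -0.26 -0.86  0.05  0.05 -0.03]
diff b3 3.0605466428995842
green head px side 240.16666666666666 158.83333333333334 18
[[244.71966561 156.15164484]]
[[239.57977151 157.00018307]]
[0.46345589 0.06286966]
[0.2, 0.026, -0.035, -0.006, 5.7, 1.9, -4.0]
[0.2, 0.029, -0.033, -0.001, 5.7, 1.9, -4.0]
[0.2, 0.031, -0.031, 0.003, 5.7, 1.9, -4.0]
[0.2, 0.033, -0.028, 0.007, 5.7, 1.9, -4.0]
[0.2, 0.034, -0.025, 0.011, 5.7, 1.9, -4.0]
[0.2, 0.036, -0.021, 0.014, 5.7, 1.9, -4.0]
[0.2, 0.036, -0.017, 0.017, 5.7, 1.9, -4.0]
[0.2, 0.037, -0.013, 0.02, 5.7, 1.9, -4.0]
[0.2, 0.037, -0.008, 0.022, 5.7, 1.9, -4.0]
```

Brush2 stands: its green head at (240,159) matches a lean of about 0.5 rad. I'll check brush3 (orange) for a shift before going to it.

```bash
python3 - <<'E'
from fit import *
im=env.read_camera("top")[:,:,::-1]
def cen(im):
    o=cv2.cvtColor(ortho(im,"top",0.28,0.55,0.0,0.15,0.016,1500),cv2.COLOR_BGR2HSV)
    m=((o[...,0]>5)&(o[...,0]<18)&(o[...,1]>180)).astype(np.uint8); p=np.argwhere(m)
    return p.mean(0).round(1),cv2.minAreaRect(p[:,::-1].astype(np.float32))
print(cen(im),cen(cv2.imread("pics/top0.png")))
E
```

```text
(array([244.6, 142.7]), ((142.77398681640625, 245.71249389648438), (198.8194122314453, 23.160436630249023), 82.79393768310547)) (array([244. , 142.6]), ((139.19345092773438, 221.00250244140625), (248.69009399414062, 25.610422134399414), 84.03166198730469))
```

Emit:
{"api": "carry_out", "payload": {
  "moves": [0.2,0.026,-0.035,-0.006,5.7,1.9,-4,0.2,0.029,-0.033,-0.001,5.7,1.9,-4,0.2,0.031,-0.031,0.003,5.7,1.9,-4,0.2,0.033,-0.028,0.007,5.7,1.9,-4,0.2,0.034,-0.025,0.011,5.7,1.9,-4]
}}

```text
clock: 45.58
tcp_pos: [0.4904, -0.0791, 0.1667]
orientation: [0.183, 0.747, 0.632, 0.098]
wrist_force: [0.0, -0.4, -0.6]
finger_gap: 0.0512
```

Emit:
{"api": "carry_out", "payload": {
  "moves": [0.2,0.036,-0.021,0.014,5.7,1.9,-4,0.2,0.036,-0.017,0.017,5.7,1.9,-4,0.2,0.037,-0.013,0.02,5.7,1.9,-4,0.2,0.037,-0.008,0.022,5.7,1.9,-4,0.2,0,0,0,0,0,0]
}}

```text
clock: 46.2
tcp_pos: [0.4573, 0.0691, 0.0567]
orientation: [-0.005, 0.661, 0.75, -0.011]
wrist_force: [-0.1, -0.8, 0.8]
finger_gap: 0.0513
```

```bash
python3 - <<'E'
from fit import *
print(pose()[0]);rows(np.array([.4635,.0629,.026]),down(np.radians(6.1)),3,.2)
E
```

```text
[0.45729752 0.06906993 0.05674508]
[0.2, -0.002, 0.002, 0.01, -0.4, 0.1, 0.4]
[0.2, -0.002, 0.002, 0.01, -0.4, 0.1, 0.4]
[0.2, -0.002, 0.002, 0.01, -0.4, 0.1, 0.4]
```

Brush3 hasn't moved (centroid within 0.5 mm). Descending.

Emit:
{"api": "carry_out", "payload": {
  "moves": [0.2,-0.002,0.002,0.01,-0.4,0,0.4,0.2,-0.002,0.002,0.01,-0.4,0,0.4,0.2,-0.001,0.001,0.009,0,0,0,0.2,0,0,0,0,0,0,0.2,0,0,0,0,0,0]
}}

```text
clock: 46.82
tcp_pos: [0.4627, 0.0612, 0.0255]
orientation: [0.003, 0.669, 0.744, -0.004]
wrist_force: [-0.7, -0.7, 0.2]
finger_gap: 0.0513
```

```bash
python3 - <<'E'
from fit import *
print(pose()[0]);rows(np.array([.4635,.0629,.0135]),down(np.radians(6.1)),1,.2)
E
```

```text
[0.46273546 0.06124273 0.02546585]
[0.2, 0.002, 0.001, 0.012, -0.1, 0.6, -0.0]
```

Emit:
{"api": "carry_out", "payload": {
  "moves": [0.2,0.002,0.001,0.012,0,0.5,0,0.2,0,0,0,0,0,0,-1,0,0,0,0,0,0,-1,0,0,0,0,0,0,-1,0,0,0,0,0,0]
}}

```text
clock: 47.45
tcp_pos: [0.4645, 0.0633, 0.0138]
orientation: [0.001, 0.669, 0.744, 0.0]
wrist_force: [-0.0, 0.6, -0.9]
finger_gap: 0.0223
```

```bash
python3 - <<'E'
from fit import *
s=env.get_state(); p,r=pose();print(p,s["finger_gap"],s["wrist_force"])
w=np.array([.53,-.06,.28]);a,q=stand(.048,.105,pitch=28,xe=-.015,gz=.0075)
rows(w,q,9,-1)
print();print(a);rows(a,q,6,-1,w,q)
E
```

```text
[0.46453945 0.06330349 0.01377551] 0.02228623003786171 [-0.03709166  0.55093324 -0.93578404]
[-1, -0.014, 0.006, -0.03, -6.6, -2.3, 3.8]
[-1, -0.015, 0.01, -0.028, -6.6, -2.3, 3.8]
[-1, -0.015, 0.014, -0.026, -6.6, -2.3, 3.8]
[-1, -0.015, 0.018, -0.024, -6.6, -2.3, 3.8]
[-1, -0.015, 0.022, -0.021, -6.6, -2.3, 3.8]
[-1, -0.014, 0.025, -0.017, -6.6, -2.3, 3.8]
[-1, -0.013, 0.028, -0.014, -6.6, -2.3, 3.8]
[-1, -0.011, 0.03, -0.01, -6.6, -2.3, 3.8]
[-1, -0.01, 0.031, -0.006, -6.6, -2.3, 3.8]

[ 0.64208487 -0.27533577  0.25154844]
[-1, -0.02, 0.012, 0.033, 0.0, 0.0, 0.0]
[-1, -0.02, 0.012, 0.033, 0.0, 0.0, 0.0]
[-1, -0.02, 0.012, 0.033, 0.0, 0.0, 0.0]
[-1, -0.02, 0.012, 0.033, 0.0, 0.0, 0.0]
[-1, -0.02, 0.012, 0.033, 0.0, 0.0, 0.0]
[-1, -0.02, 0.012, 0.033, 0.0, 0.0, 0.0]
```

Emit:
{"api": "carry_out", "payload": {
  "moves": [-1,-0.014,0.006,-0.03,-6.6,-2.3,3.8,-1,-0.015,0.01,-0.028,-6.6,-2.3,3.8,-1,-0.015,0.014,-0.026,-6.6,-2.3,3.8,-1,-0.015,0.018,-0.024,-6.6,-2.3,3.8,-1,-0.015,0.022,-0.021,-6.6,-2.3,3.8]
}}

```text
clock: 48.08
tcp_pos: [0.5002, -0.0061, 0.1645]
orientation: [0.268, 0.751, 0.585, 0.146]
wrist_force: [1.1, 0.3, -1.0]
finger_gap: 0.0224
```

Emit:
{"api": "carry_out", "payload": {
  "moves": [-1,-0.014,0.025,-0.017,-6.6,-2.3,3.8,-1,-0.013,0.028,-0.014,-6.6,-2.3,3.8,-1,-0.011,0.03,-0.01,-6.6,-2.3,3.8,-1,-0.01,0.031,-0.006,-6.6,-2.3,3.8,-1,-0.02,0.012,0.033,0,0,0]
}}

```text
clock: 48.7
tcp_pos: [0.5483, -0.0945, 0.2916]
orientation: [0.46, 0.749, 0.404, 0.254]
wrist_force: [0.7, 0.5, -1.5]
finger_gap: 0.0223
```

```bash
python3 - <<'E'
from fit import *
s=env.get_state(); p,r=pose();print(p,s["finger_gap"],s["joint_pos"].round(2));endin(.1463,.0058)
a,q=stand(.048,.10,pitch=28,xe=-.015,s=.1463,gz=.0058);rows(a,q,5,-1)
E
```

```text
[ 0.54832189 -0.09446305  0.29158458] 0.022266911319170937 [-0.11 -0.26 -1.03 -0.26 -0.41  0.23]
handle end in caddy [-0.1895  0.1531  0.1581] lean 26.6
[-1, -0.02, 0.008, 0.036, 0.3, 0.1, -0.2]
[-1, -0.02, 0.008, 0.036, 0.3, 0.1, -0.2]
[-1, -0.02, 0.008, 0.036, 0.3, 0.1, -0.2]
[-1, -0.02, 0.009, 0.036, 0.3, 0.1, -0.2]
[-1, -0.021, 0.009, 0.036, 0.3, 0.1, -0.2]
```

Emit:
{"api": "carry_out", "payload": {
  "moves": [-1,-0.02,0.008,0.036,0.2,0,-0.2,-1,-0.02,0.008,0.036,0.2,0,-0.2,-1,-0.02,0.008,0.036,0.2,0,-0.2,-1,-0.02,0.008,0.034,0.2,0,-0.2,-1,-0.015,0.006,0.025,0,0,0]
}}

```text
clock: 49.32
tcp_pos: [0.6385, -0.2682, 0.2486]
orientation: [0.456, 0.748, 0.412, 0.249]
wrist_force: [-0.3, 0.2, 0.7]
finger_gap: 0.0226
```

```bash
python3 - <<'E'
from fit import *
s=env.get_state(); p,r=pose();print(p,s["finger_gap"],s["joint_pos"].round(2));endin(.1463,.0058)
a,q=stand(.048,.09,pitch=28,xe=-.015,s=.1463,gz=.0058);rows(a,q,2,-1)
E
```

```text
[ 0.63848202 -0.26818772  0.24858653] 0.02264447557018458 [-0.48  0.06 -0.9  -0.48 -0.08  0.04]
handle end in caddy [-0.0226  0.052   0.116 ] lean 27.4
[-1, -0.002, -0.003, 0.007, 0.3, 0.1, 0.0]
[-1, -0.002, -0.003, 0.007, 0.3, 0.1, 0.0]
```

Emit:
{"api": "carry_out", "payload": {
  "moves": [-1,-0.003,-0.005,0.006,0,0,0,-1,0,-0.016,0.009,0,0,0,-1,0,-0.016,0.009,0,0,0,-1,0,0,0,0,0,0,-1,0,0,0,0,0,0]
}}

```text
clock: 49.95
tcp_pos: [0.6387, -0.2723, 0.201]
orientation: [0.454, 0.75, 0.413, 0.248]
wrist_force: [-0.5, -0.1, -0.9]
finger_gap: 0.0222
```

```bash
python3 - <<'E'
from fit import *
s=env.get_state(); p,r=pose();print(p,s["finger_gap"],s["wrist_force"]);endin(.1463,.0058)
a,q=stand(.048,.02,pitch=28,xe=-.014,s=.1463,gz=.0058);rows(a,q,3,-1)
E
```

```text
[ 0.63868483 -0.27229486  0.20095068] 0.022174688688490807 [-0.51255681 -0.1386885  -0.85859946]
handle end in caddy [-0.0209  0.0486  0.0687] lean 27.7
[-1, -0.0, -0.009, 0.008, 0.1, 0.1, 0.0]
[-1, -0.0, -0.009, 0.008, 0.1, 0.1, 0.0]
[-1, -0.0, -0.009, 0.008, 0.1, 0.1, 0.0]
```

Emit:
{"api": "carry_out", "payload": {
  "moves": [-1,0,-0.011,0.009,0,0,0,-1,0,-0.011,0.009,0,0,0,-1,0,0,0,0,0,0,0.1,0,0,0,0,0,0,0.2,0,0,0,0,0,0]
}}

```text
clock: 50.58
tcp_pos: [0.6458, -0.2747, 0.18]
orientation: [0.457, 0.747, 0.412, 0.251]
wrist_force: [-0.3, -0.1, -0.6]
finger_gap: 0.0514
```

Emit:
{"api": "carry_out", "payload": {
  "moves": [0.2,0,0,-0.01,0,0,0,0.2,0,0,-0.02,0,0,0,0.2,0,0.01,-0.04,2,0,0,0.2,0,0.02,-0.05,4,0,0,0.2,0,0.02,-0.05,5,0,0]
}}

```text
clock: 51.2
tcp_pos: [0.5486, -0.213, 0.2894]
orientation: [0.39, 0.784, 0.432, 0.213]
wrist_force: [1.6, -0.9, -1.2]
finger_gap: 0.0511
```

Emit:
{"api": "carry_out", "payload": {
  "moves": [0.2,0,0.03,-0.05,6,0,0,0.2,0,0.03,-0.05,6,0,0,0.2,0,0,0,0,0,0,0.2,0,0,0,0,0,0,0.2,0,0,0,0,0,0]
}}

```text
clock: 51.82
tcp_pos: [0.5224, -0.1955, 0.3853]
orientation: [0.326, 0.813, 0.448, 0.179]
wrist_force: [0.6, 1.3, -0.8]
finger_gap: 0.0511
```

```bash
python3 - <<'E'
from fit import *
print(pose()[0],env.get_state()["wrist_force"])
t=env.read_camera("side")[:,:,::-1]; im=env.read_camera("top")[:,:,::-1]
c=np.zeros((600,800,3),np.uint8)
c[:560,:400]=cv2.resize(t[135:261,200:290],(400,560),interpolation=cv2.INTER_CUBIC)
c[:300,405:795]=cv2.resize(im[145:205,345:423],(390,300),interpolation=cv2.INTER_CUBIC)
c[305:595,405:725]=cv2.resize(im[120:195,245:328],(320,290),interpolation=cv2.INTER_CUBIC)
cv2.imwrite("pics/fin.png",c)
E
```

```text
[ 0.52240714 -0.19548805  0.38527879] [ 0.5787513   1.29217446 -0.78624189]
```

View pics/fin.png

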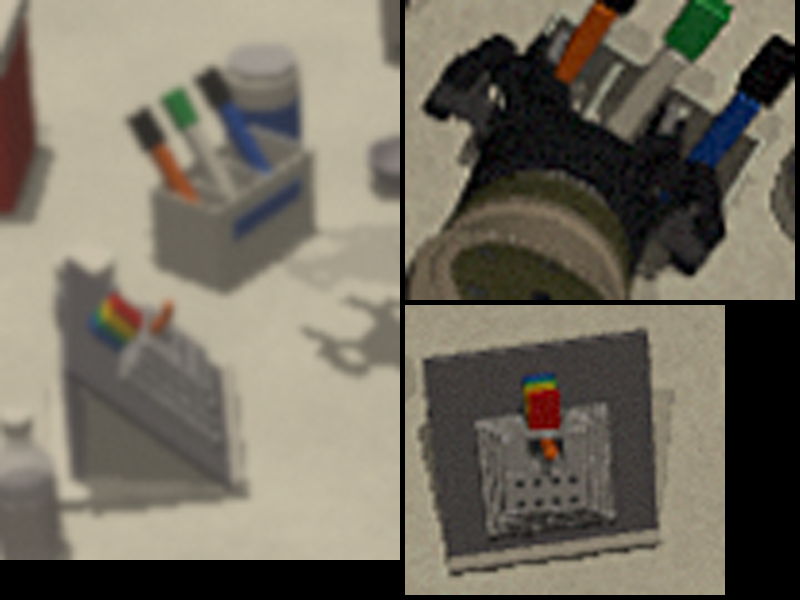

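All three brushes stand in the caddy with bristles up: heads at (145,125), (180,105) and (213,85). The four plates are stacked on the hook in order of size. The arm is clear, so I'm handing in.

```bash
python3 -c "
from workcell import env
print(env.hand_in(), env.get_state()['clock'])"
```

```text
the job is handed in; nothing more can be done
the job is handed in; nothing more can be done
```

I handed the job in at about 52 s of the 210 s; it reports no verdict.

- **Plates:** All four hang on the hook through their holes, lug end up: blue, green, yellow, then red on top. In the last side and top pictures they lie flat on each other and on the board.
- **Brushes:** The blue, white and orange brushes stand in separate caddy compartments, bristles up, leaning away from the robot. I judged the lean from the pictures and the caddy's size (about 0.5 rad, at most about 0.6 against the 0.8 limit) and did not measure it for each brush. I also did not measure how deep the handle ends sit.
- **Everything else:** I did not touch the teal and purple look-alike brushes or the bystanders. I saw no bystander move, but did not measure all of them.

Two things did not go as planned:
- **Table contact:** The fingertips touched the table once, at about 10 N, before I gripped plate2. I backed off and gripped it again.
- **Joint limit:** Joint 3 reached its range limit (-1.03) when I first tried to hold brush1 at a 20 degree lean. I lowered the brushes at about 28 degrees instead. Joint 3 also read -1.03 once while I carried brush3.

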